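# Clear the soldering station

## Task

Tidy up the soldering station: without lifting the green tub out from under the low clear shelf, and without knocking that shelf, tip the tub so that all the copper pieces in it land in the blue tray beside it, then stand the empty tub upright back on its orange mat. Push every scraper, blade first, fully home into a slot of the wooden block, one to a slot, in any order, before or after the tub. Leave everything else on the bench where it is.

Things in the scene. Friction and masses are not known exactly. Their poses are not given: they have to be found in the camera images.
- tub_mid (a point): Tall green flared open tub with a bar handle, loose, 0.16 kg. 150 mm high, 78 mm along its x; along its y 54 mm wide at the foot, 108 mm at the mouth (both y sides lean out 10.5 degrees; things inside roll out over a y side when it is tilted beyond about 80 degrees). Point: its centre, 75 mm above its underside. z up out of the mouth; the handle is on the -x side; tip it towards +y or -y.
- tub_grip (a point): Where to grip the tub's handle: on its axis, 120 mm in front of (-x of) the tub's centre, 80 mm above its underside. Handle: black round bar, 22 mm diameter, along the tub's x, 95 mm long from the -x face (ends 14 mm beyond this point), sticking out in front of the shelf. Turned about this bar, the tub's farthest corners sweep 90 mm. Axes as the tub's. Grip hard (50 N or more).
- piece0_mid (a point): Copper pipe piece, a cylinder 28 mm in diameter and 64 mm long, 30 g, starting in the tub, lying along the tub's x. This point is its centre, x its axis. Four pieces.
- piece1_mid (a point): Copper pipe piece, a cylinder 28 mm in diameter and 64 mm long, 30 g, starting in the tub, lying along the tub's x. This point is its centre, x its axis. Four pieces.
- piece2_mid (a point): Copper pipe piece, a cylinder 28 mm in diameter and 64 mm long, 30 g, starting in the tub, lying along the tub's x. This point is its centre, x its axis. Four pieces.
- piece3_mid (a point): Copper pipe piece, a cylinder 28 mm in diameter and 64 mm long, 30 g, starting in the tub, lying along the tub's x. This point is its centre, x its axis. Four pieces.
- shelf: Fixed clear plastic guard shelf, orange front edge, over mat and tray. Underside 195 mm above the table, 10 mm thick (rear beam to 210 mm), 430 mm along its y; in its x it reaches from -83 mm (front edge, robot side) to +145 mm. Two 30 mm square posts at x +130, y +-200 mm; front and sides open. Origin on the table, z up.
- mat: Fixed orange mat, 120 x 110 mm, 4 mm thick, under the shelf; the tub starts standing on it. Origin under its centre, x and y as the shelf's.
- tray: Fixed blue open tray under the shelf, 130 mm along x, 140 mm along y, rim 45 mm high, walls and floor 4 mm. Origin under its centre, x and y as the shelf's. It lies on either the +y or the -y side of the mat, centres 175 mm apart along the shelf's y.
- rack: Fixed wooden slotted block, 255 mm along its y, 78 mm deep, 75 mm high. Its front face is the plane x = 0 of this frame and looks to -x; origin at the foot of the middle of the front face. Three flat slots side by side, each 57 mm wide and 10 mm high, 68 mm deep, going in along +x; the mouths flare to 67 x 16 mm over the first 12 to 14 mm.
- slot0 (a point): Centre of the mouth of a slot of the block, in its front face, 50 mm above the table; slots are 78 mm apart. Same axes as the block: push a blade in along +x.
- slot1 (a point): Centre of the mouth of a slot of the block, in its front face, 50 mm above the table; slots are 78 mm apart. Same axes as the block: push a blade in along +x.
- slot2 (a point): Centre of the mouth of a slot of the block, in its front face, 50 mm above the table; slots are 78 mm apart. Same axes as the block: push a blade in along +x.
- scraper0_grip (a point): Flat scraper, red handle, 162 mm long, 0.12 kg, lying flat. Point: where to grip, on the handle, half-way up (12 mm); x to the blade, z up. Handle 24 x 24 mm, from 65 mm behind the point to 35 mm ahead; then the steel blade, 62 long, 50 wide, 5 thick, mid-plane level with the point. Home in a slot, the handle's front end meets the block's face; the handle may droop some mm. 2 or 3 of 3 are present.
- scraper1_grip (a point): Flat scraper, yellow handle, 162 mm long, 0.12 kg, lying flat. Point: where to grip, on the handle, half-way up (12 mm); x to the blade, z up. Handle 24 x 24 mm, from 65 mm behind the point to 35 mm ahead; then the steel blade, 62 long, 50 wide, 5 thick, mid-plane level with the point. Home in a slot, the handle's front end meets the block's face; the handle may droop some mm. 2 or 3 of 3 are present.
- scraper2_grip (a point): Flat scraper, blue handle, 162 mm long, 0.12 kg, lying flat. Point: where to grip, on the handle, half-way up (12 mm); x to the blade, z up. Handle 24 x 24 mm, from 65 mm behind the point to 35 mm ahead; then the steel blade, 62 long, 50 wide, 5 thick, mid-plane level with the point. Home in a slot, the handle's front end meets the block's face; the handle may droop some mm. 2 or 3 of 3 are present.
- cylinder: Blue gas cylinder, standing, 72 mm diameter, 218 mm high; origin under its centre. Bystander.
- pliers: Pliers with red grips lying flat, about 155 mm long; origin under the middle. Bystander.
- elbow: Bent copper pipe, 28 mm diameter, lying flat, about 130 mm long. Bystander.
- tin: Closed brass-coloured tin, 68 mm diameter, 55 mm high; origin under its centre. Bystander.
- goggles: Green safety goggles, 150 mm wide, 50 mm high. Bystander.
- spool: Steel ring-shaped spool lying flat, 68 mm diameter, 35 mm high. Bystander.
There are look-alikes about, which are no part of the job. Leave any black or purple look-alike of the part that bears scraper2_grip alone.

How it is judged (in metres and radians):
On the way, in this order (a step that is already met when the one before it is completed fails the run):
1. the tub is tipped over, under the shelf (angle between tub_mid's own z axis and vertical above 1.1 rad and x of tub_mid in the frame of shelf between -0.08 and 0.15 m and y of tub_mid in the frame of shelf between -0.22 and 0.22 m and z of tub_mid in the frame of shelf between 0 and 0.195 m), for 0.1 s.
2. all the copper pieces lie in the tray (x of piece0_mid in the frame of tray between -0.065 and 0.065 m and y of piece0_mid in the frame of tray between -0.07 and 0.07 m and z of piece0_mid in the frame of tray between 0 and 0.065 m and x of piece1_mid in the frame of tray between -0.065 and 0.065 m and y of piece1_mid in the frame of tray between -0.07 and 0.07 m and z of piece1_mid in the frame of tray between 0 and 0.065 m and x of piece2_mid in the frame of tray between -0.065 and 0.065 m and y of piece2_mid in the frame of tray between -0.07 and 0.07 m and z of piece2_mid in the frame of tray between 0 and 0.065 m and x of piece3_mid in the frame of tray between -0.065 and 0.065 m and y of piece3_mid in the frame of tray between -0.07 and 0.07 m and z of piece3_mid in the frame of tray between 0 and 0.065 m), for 0.2 s.
3. the tub stands upright on its mat again (angle between tub_mid's own z axis and vertical below 0.08 rad and height (world z) of tub_mid below 0.088 m and horizontal distance between tub_mid and mat below 0.03 m), for 0.2 s.
At the end, for the whole second after the job is handed in: Every copper piece lies in the tray; the tub stands upright (within 4 degrees) on the mat, its centre within 30 mm of the mat's; every scraper is in a slot of the block, blade first, pushed to within 10 mm of fully home (all of step 2 and all of step 3 and x of each of scraper0_grip, scraper1_grip, scraper2_grip in the frame of rack above -0.045 m and y of scraper0_grip in the frame of rack between -0.1 and 0.1 m and z of scraper0_grip in the frame of rack between 0.03 and 0.065 m and angle between the x axis of each of scraper0_grip, scraper1_grip, scraper2_grip and the x axis of rack, either way round below 0.35 rad and y of scraper1_grip in the frame of rack between -0.1 and 0.1 m and z of scraper1_grip in the frame of rack between 0.03 and 0.065 m and y of scraper2_grip in the frame of rack between -0.1 and 0.1 m and z of scraper2_grip in the frame of rack between 0.03 and 0.065 m); the robot touches nothing.
It fails at once if the shelf is knocked (more than 15 N) (contact force between shelf and anything else above 15 N).
It fails at once if the tub is taken out from under the shelf (not (x of tub_mid in the frame of shelf between -0.085 and 0.16 m and y of tub_mid in the frame of shelf between -0.23 and 0.23 m and z of tub_mid in the frame of shelf between 0 and 0.195 m)).
It fails at once if something else on the bench is moved by more than 5 cm (distance of any of cylinder, pliers, elbow, tin, goggles, spool from where it was at the start of the episode above 0.05 m).
Of scraper0, scraper1, scraper2 only 2 to 3 are there at a start; the rules pass over those that are not, and their reading is None.
At some moment in a run one of scraper0, scraper1, scraper2 may be knocked a few centimetres aside while the robot is not near it.
It also fails if it takes over 210 s, if anything falls off the work surface, if the arm or the gripper's body presses on something with over 40 N, if the wrist force passes 120 N, or if a joint passes its speed limit or range.

## Robot

A 7-joint arm with a two-finger parallel gripper is mounted at the origin on the work surface. World frame = base frame: x ahead of the robot, y to its left, z up, the work surface at z = 0. Lengths are in mm, angles in rad, forces in N, time in s.
With the tool pointing down it reaches from about 400 to 900 mm from the base axis. Payload 5.6 kg.
Tool frame: the origin (TCP) lies midway between the tips of the shut fingers; the grasp point (between the pads) lies 19 mm behind it; x points along the fingers, y is the direction in which the jaws open and shut, and the axes are right-handed (so a half turn about x gives the same grasp; the last joint's range is limited). The gripper opens to 92 mm and grips with 3 to 60 N. Pads are 20 mm wide; open, the fingers measure 128 mm over their backs; the gripper's body (75 mm by 189 mm) begins 69 mm behind the grasp point.
Start: joints at [1.17, 0.468, -0.012, 1.603, 0.006, 1.071, -0.056], TCP at [227.599, -608.858, 214.592] pointing down, gripper open.
Joint ranges: [-2.53, 2.53], [-0.31, 2.02], [-1.57, 1.55], [0.28, 2.44], [-1.29, 4.43], [0.15, 1.84], [-2.92, 2.92]. Speed limits (rad/s): [2.57, 2.57, 3.14, 3.14, 3.14, 3.14, 3.14].

## Interface

Orientations are given as a rotation vector (axis times angle).
In Python, from cell import robot, grip, kin, viewer gives the robot as it stands. Calls block until the motion is done:
- robot.movep(position, orientation): joint-space move of the TCP to a pose.
- robot.servo_line(position, feed=150, rotation=None): straight line of the TCP; rotation=None keeps the orientation; feed is the mean speed in mm/s.
- robot.goto_joints(angles): joint-space move.
- grip(opening, newtons=None): opening from 0.0 (shut) to 1.0 (fully open); newtons is the grip in N (None keeps the last); returns when the fingers have stopped.
- robot.hold(seconds).
- kin.ik(position, orientation): joint angles nearest the present ones, or None.
- robot.observe(): the state.
- viewer.read_camera(name): name is "scene" or "top"; returns the picture (420x560x3 uint8, red, green, blue); there is no depth.
- viewer.camera_info(name): a dict with "camera_matrix" (3x3 intrinsics, pixels), "k1" (the pictures are not rectified: a ray, as slopes to the right and down, at radius r is drawn at 1 + k1 r^2 times it, then the intrinsics apply), "R" (3x3) and "t" (3): a world point X has camera coordinates R X + t. Camera axes: x right, y down, z forward; pixel columns grow to the right and rows downward; lengths in mm; the calibration is good to about 2 mm. A picture is of the moment at which its call begins. camera_info takes no time and is no camera call.
A pose or a line that the arm cannot do raises robot.IKError and nothing moves.
- robot.job_done(): hands the job in, once; it reports no verdict.
Trained networks look in the newest picture that a camera, given by its name, has taken for a name from the list of things; names that differ only in an ending like _2 or _b are one class to them, and where a whole thing is asked for, a point or a joint stands for the part that bears it (a point fixed in the world has none). Each returns a list of dicts, best first, with "confidence" (0 to 1); they miss things now and then, are a little off and sometimes report something else, mostly with a low value. They report only what shows in the picture. A call takes as long as a camera call. They do not tell look-alikes from the thing itself.
- viewer.silhouettes(name, camera): "mask" (420x560 bool, what is visible of it).
- viewer.pinpoint(name, camera): "at" ([x, y, z] in mm, in the coordinates of the camera as it stood for that picture, good to about 4 mm: a listed point, or the origin of a listed thing).
The state is a dict: "t": time; "joints": joint angles; "joint_velocities": joint speeds; "joint_torque": joint torques, N m; "tcp_pos": TCP position; "tcp_rot": TCP orientation; "contact_force": force on the tool from outside, world axes, zero at the start; "wrist_torque": the same for the moment, N m; "grip_width": opening from 0.0 (shut) to 1.0 (fully open).
Only numpy, scipy, OpenCV 4.12 (cv2) and the standard library are available. Lean on these libraries where they do the work, as an engineer would, in place of code of your own. Each camera call takes 0.05 s, during which the arm holds its last target.

## Working session

There is one attempt and no reset: what is moved stays moved. The work goes in short steps, each a Python script; the robot and the scene stay as the last script left them, time stands still between calls to the robot, and variables do not carry over. Pictures are saved under pics/ and viewed, and the job is handed in when it is done.

```bash
ls; mkdir -p pics; python3 - <<'E'
from cell import robot, grip, kin, viewer
import cv2
for n in ("scene","top"):
    im=viewer.read_camera(n); cv2.imwrite(f"pics/{n}0.png",cv2.resize(im[:,:,::-1],(800,600),interpolation=cv2.INTER_CUBIC))
    print(n,viewer.camera_info(n))
print(robot.observe())
E
```

```text
pics
scene {'camera_matrix': array([[393.01198898,   0.        , 276.98427004],
       [  0.        , 393.01198898, 211.6249009 ],
       [  0.        ,   0.        ,   1.        ]]), 'k1': 0.03100646984827892, 'R': array([[ 0.44977026, -0.89313372,  0.004344  ],
       [-0.84142566, -0.42535179, -0.33328473],
       [ 0.29951556,  0.14624641, -0.94281622]]), 't': array([-226.60853413,  481.87519736, 1063.98160915])}
top {'camera_matrix': array([[480.76130088,   0.        , 284.32345232],
       [  0.        , 480.76130088, 208.67772712],
       [  0.        ,   0.        ,   1.        ]]), 'k1': 0.0036056569153408834, 'R': array([[ 0.0029639 , -0.99998206, -0.00520576],
       [-0.98981448, -0.00219273, -0.14234635],
       [ 0.14233238,  0.00557463, -0.98980322]]), 't': array([   3.26671009,  503.42041442, 1396.18741586])}
{'t': 0.1, 'joints': array([ 1.17001043,  0.46828012, -0.01162383,  1.60350055,  0.00604146,
        1.07143068, -0.05628774]), 'joint_velocities': array([ 0.00088658, -0.00018906,  0.00117756, -0.00253491, -0.00102103,
       -0.00014481,  0.00096661]), 'joint_torque': array([ 1.68117022e-03, -5.21648419e+01, -1.18172821e-02, -2.44367677e+01,
       -5.67449117e-02,  1.40692882e-02,  4.27826615e-05]), 'tcp_pos': array([ 227.38659112, -608.37492779,  213.75429509]), 'tcp_rot': array([ 2.02672817,  0.36812311, -2.02759421]), 'contact_force': array([ 0.2505697 ,  0.33280331, -0.05970845]), 'wrist_torque': array([ 0.00910102, -0.01788868,  0.01106773]), 'grip_width': 0.9994005190349895}
```

View pics/scene0.png

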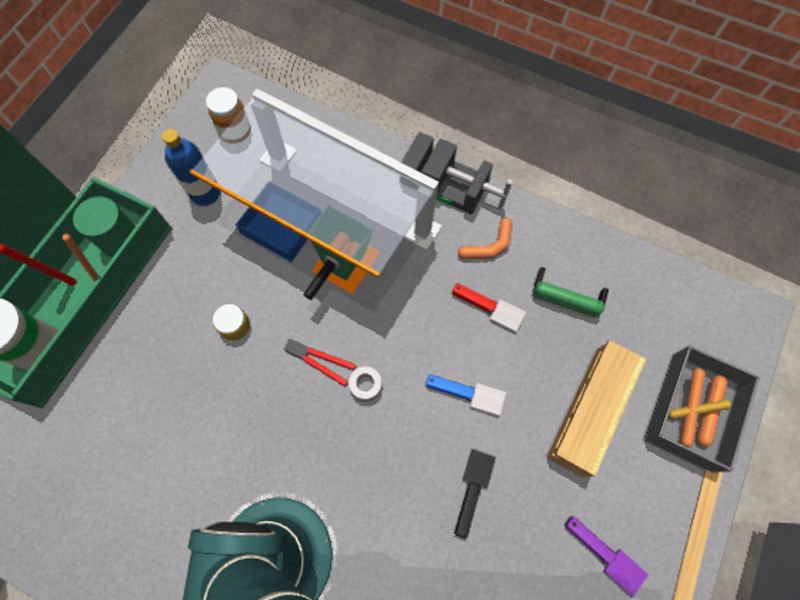

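View pics/top0.png

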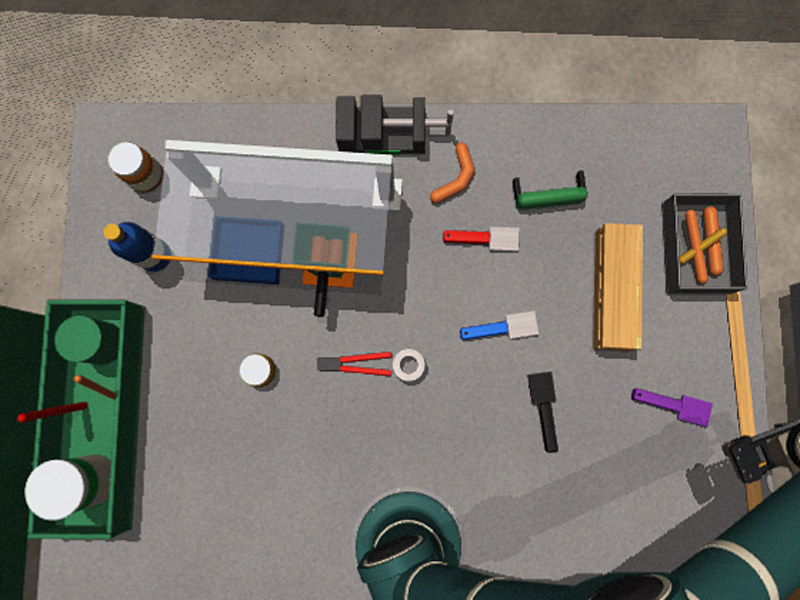

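```bash
cat > h.py <<'E'
from cell import robot, grip, kin, viewer
import numpy as np, cv2
from scipy.spatial.transform import Rotation as Ro
def c2w(p,cam):
    i=viewer.camera_info(cam); return np.array(i["R"]).T@(np.array(p)-i["t"])
def w2p(X,cam):
    i=viewer.camera_info(cam); c=i["R"]@np.array(X,float)+i["t"]; s=c[:2]/c[2]; s=s*(1+i["k1"]*(s@s))
    return i["camera_matrix"][:2,:2]@s+i["camera_matrix"][:2,2]
def p2w(px,z,cam):
    i=viewer.camera_info(cam); K=i["camera_matrix"]
    d=(np.array(px,float)-K[:2,2])/K[0,0]; s=d.copy()
    for _ in range(10): s=d/(1+i["k1"]*(s@s))
    r=i["R"].T@np.array([s[0],s[1],1]); o=-i["R"].T@i["t"]
    return o+r*(z-o[2])/r[2]
def shot(cam,name,box=None):
    im=viewer.read_camera(cam)[:,:,::-1]
    if box: x0,y0,x1,y1=box; im=im[y0:y1,x0:x1]
    s=min(800/im.shape[1],600/im.shape[0]); cv2.imwrite(f"pics/{name}.png",cv2.resize(im,None,fx=s,fy=s,interpolation=cv2.INTER_CUBIC)); 
def find(name,cam,mn=0.2):
    out=[]
    for d in viewer.pinpoint(name,cam):
        if d["confidence"]<mn: continue
        w=c2w(d["at"],cam); out.append((round(float(d["confidence"]),2),w.round(1),w2p(w,cam).round(0)))
    return out
E
python3 - <<'E'
from h import *
viewer.read_camera("top");viewer.read_camera("scene")
for n in "tub_mid tub_grip shelf mat tray rack slot0 slot1 slot2 scraper0_grip scraper1_grip scraper2_grip piece0_mid cylinder pliers elbow tin goggles spool".split():
    for c in ("top","scene"):
        print(n,c,*[(a,b.tolist(),p.tolist()) for a,b,p in find(n,c)])
E
```

```text
tub_mid top (0.54, [593.0, 170.6, 78.0], [227.0, 176.0])
tub_mid scene (0.81, [592.2, 175.6, 83.1], [238.0, 172.0]) (0.46, [527.1, -398.0, 51.5], [407.0, 279.0])
tub_grip top (0.58, [476.0, 177.9, 84.4], [224.0, 216.0])
tub_grip scene (0.56, [473.7, 181.4, 88.0], [217.0, 204.0])
shelf top
shelf scene
mat top (0.5, [595.7, 171.3, -0.2], [230.0, 181.0]) (0.2, [528.0, -397.7, 47.9], [420.0, 200.0])
mat scene (0.71, [597.0, 166.8, 2.4], [244.0, 183.0])
tray top (0.82, [609.1, 345.1, -1.9], [174.0, 176.0])
tray scene (0.56, [608.9, 349.2, 1.3], [197.0, 157.0])
rack top (0.67, [526.9, -393.4, 1.0], [415.0, 203.0])
rack scene (0.93, [528.3, -394.9, 1.3], [400.0, 281.0])
slot0 top (0.74, [452.2, -385.9, 47.9], [417.0, 226.0]) (0.62, [528.7, -394.8, -2.1], [415.0, 203.0]) (0.6, [606.0, -396.4, 50.3], [419.0, 174.0]) (0.59, [529.0, -396.3, 47.8], [420.0, 200.0])
slot0 scene (0.89, [526.2, -397.3, 46.7], [406.0, 279.0]) (0.85, [451.5, -391.6, 48.3], [394.0, 302.0]) (0.69, [607.7, -398.6, 53.4], [417.0, 254.0])
slot1 top (0.74, [452.2, -385.9, 47.9], [417.0, 226.0]) (0.62, [528.7, -394.8, -2.1],
[... 1630 characters left out ...]
79.0])
pliers top (0.7, [366.2, 116.1, -2.1], [247.0, 255.0])
pliers scene (0.94, [373.3, 115.0, -1.1], [224.0, 251.0])
elbow top (0.68, [758.1, -103.5, -2.4], [319.0, 130.0]) (0.68, [723.2, -308.7, -3.5], [385.0, 141.0])
elbow scene (0.79, [758.6, -111.0, -3.0], [343.0, 178.0])
tin top (0.86, [348.9, 312.9, -3.1], [182.0, 261.0]) (0.44, [604.2, -399.5, 46.7], [420.0, 175.0])
tin scene (0.93, [352.7, 313.9, 5.3], [164.0, 228.0])
goggles top (0.53, [473.0, 179.6, 84.3], [223.0, 217.0])
goggles scene (0.68, [725.3, -304.2, 0.3], [395.0, 212.0])
spool top (0.77, [366.8, 1.0, -5.5], [285.0, 255.0])
spool scene (0.83, [362.9, 3.0, 2.9], [255.0, 270.0]) (0.63, [723.4, -300.5, 1.6], [394.0, 212.0])
```

The scene view (800 px scale) shows the tub at (340,240) with its handle towards the robot and the tray to its left at (280,220). The red scraper is at (490,305), the blue one at (465,395) and the rack at (600,405). The black (475,490) and purple (610,555) ones are look-alikes. I see no yellow scraper yet, but the arm hides some of the bench.

Next I'll fit the poses from the masks and colours in both cameras.

```bash
cat >> h.py <<'E'
from scipy.optimize import minimize
def box(x0,x1,y0,y1,z0,z1): return np.array([[x,y,z] for x in (x0,x1) for y in (y0,y1) for z in (z0,z1)],float)
M={"rack":[box(0,78,-127.5,127.5,0,75)],
 "scr":[box(-65,35,-12,12,0,24),box(35,97,-25,25,9.5,14.5)],
 "tray":[box(-65,65,-70,70,0,45)]}
def render(parts,pose,cam,z0=0):
    x,y,a=pose; R=Ro.from_euler('z',a).as_matrix(); m=np.zeros((420*4,560*4),np.uint8)
    for P in parts:
        q=np.array([w2p(R@p+[x,y,z0],cam) for p in P]); 
        cv2.fillConvexPoly(m,cv2.convexHull(((q+.5)*4).astype(np.int32)),1)
    return m.astype(bool)
def fit(parts,masks,p0,z0=0):
    big={c:cv2.resize(m.astype(np.uint8),None,fx=4,fy=4,interpolation=cv2.INTER_NEAREST).astype(bool) for c,m in masks.items()}
    def f(v):
        s=0
        for c,m in big.items():
            r=render(parts,(v[0],v[1],v[2]/100),c,z0); s+=1-(r&m).sum()/max(1,(r|m).sum())
        return s/len(big)
    v0=np.array([p0[0],p0[1],p0[2]*100])
    r=minimize(f,v0,method="Nelder-Mead",options=dict(initial_simplex=np.vstack([v0,v0+[8,0,0],v0+[0,8,0],v0+[0,0,12]]),maxiter=150,xatol=.1,fatol=1e-4))
    return r.x*[1,1,.01],round(r.fun,3)
def getmask(name,cam,near=None):
    ds=[d for d in viewer.silhouettes(name,cam) if d["mask"].any()]
    if near is not None:
        def dist(d): 
            ys,xs=np.nonzero(d["mask"]); return np.hypot(xs.mean()-near[0],ys.mean()-near[1])
        ds=[d for d in ds if dist(d)<25]
    return ds[0] if ds else None
E
python3 - <<'E'
from h import *
im={c:viewer.read_camera(c) for c in("top","scene")}
def go(name,parts,p0,c3):
    ms={}
    for c in im:
        d=getmask(name,c,w2p(c3,c))
        if d is not None: ms[c]=d["mask"]; print(name,c,round(d["confidence"],2),d["mask"].sum())
    if ms:
        print(name,"both",fit(parts,ms,p0))
        for c in ms: print("  ",c,fit(parts,{c:ms[c]},p0))
go("rack",M["rack"],(527,-395,-np.pi/2-.06),(527,-435,40))
go("scraper0_grip",M["scr"],(638,-138,-np.pi/2),(638,-150,12))
go("scraper2_grip",M["scr"],(440,-170,-np.pi/2+.1),(440,-185,12))
go("tray",M["tray"],(609,347,-.06),(609,347,20))
for c in im:
    for n in ("shelf","mat","tub_mid"):
        print(n,c,[(round(d["confidence"],2),int(d["mask"].sum())) for d in viewer.silhouettes(n,c)])
    h=cv2.cvtColor(im[c],cv2.COLOR_RGB2HSV); m=cv2.inRange(h,(12,180,180),(22,255,255)); 
    n,l,s,ce=cv2.connectedComponentsWithStats(m)
    print(c,[(s[i].tolist()) for i in range(1,n) if s[i,4]>20])
    i=max((i for i in range(1,n)),key=lambda i:s[i,2]); ys,xs=np.nonzero(l==i)
    a=(xs<xs.min()+3);b=(xs>xs.max()-3)
    L=(xs[a].mean(),ys[a].mean());R=(xs[b].mean(),ys[b].mean()); print("edge",L,R,*[p2w(q,z,c).round(1) for z in (195,200,205) for q in (L,R)])
E
```

```text
rack top 0.76 3032
rack scene 0.91 3268
rack both (array([ 529.57174016, -394.85042314,   -1.62509321]), np.float64(0.036))
   top (array([ 527.7793082 , -396.16840664,   -1.61683474]), np.float64(0.033))
   scene (array([ 530.06267095, -393.717418  ,   -1.62909475]), np.float64(0.027))
scraper0_grip top 0.92 627
scraper0_grip scene 0.92 637
scraper0_grip both (array([ 640.29936655, -136.90249392,   -1.60139685]), np.float64(0.099))Traceback (most recent call last):
  File "<stdin>", line 12, in <module>
  File "<stdin>", line 10, in go
  File "h.py", line 44, in fit
    r=minimize(f,v0,method="Nelder-Mead",options=dict(initial_simplex=np.vstack([v0,v0+[8,0,0],v0+[0,8,0],v0+[0,0,12]]),maxiter=150,xatol=.1,fatol=1e-4))
    res = _minimize_neldermead(fun, x0, args, callback, bounds=bounds,
                               **options)
    fxcc = func(xcc)
    fx = function(np.copy(x), *(wrapper_args + args))
  File "h.py", line 41, in f
    r=render(parts,(v[0],v[1],v[2]/100),c,z0); s+=1-(r&m).sum()/max(1,(r|m).sum())
  File "h.py", line 33, in render
    q=np.array([w2p(R@p+[x,y,z0],cam) for p in P]);
                ~~~^^^^^^^^^^^^^^^^^^
  File "h.py", line 7, in w2p
    i=viewer.camera_info(cam); c=i["R"]@np.array(X,float)+i["t"]; s=c[:2]/c[2]; s=s*(1+i["k1"]*(s@s))
ValueError: time passes only in moves, steps and waits
```

```bash
python3 - <<'E'
s=open('h.py').read()
s=s.replace("def c2w","_C={}\ndef ci(c):\n    if c not in _C: _C[c]=viewer.camera_info(c)\n    return _C[c]\ndef c2w",1).replace("i=viewer.camera_info(cam)","i=ci(cam)")
open('h.py','w').write(s)
E
python3 - <<'E'
from h import *
im={c:viewer.read_camera(c) for c in("top","scene")}
def go(name,parts,p0,c3):
    ms={}
    for c in im:
        d=getmask(name,c,w2p(c3,c))
        if d is not None: ms[c]=d["mask"]; print(name,c,round(d["confidence"],2),d["mask"].sum())
    if ms:
        print(name,"both",fit(parts,ms,p0))
        for c in ms: print("  ",c,fit(parts,{c:ms[c]},p0))
go("scraper0_grip",M["scr"],(638,-138,-np.pi/2),(638,-150,12))
go("scraper2_grip",M["scr"],(440,-170,-np.pi/2+.1),(440,-185,12))
go("tray",M["tray"],(609,347,-.06),(609,347,20))
for c in im:
    for n in ("shelf","mat","tub_mid"):
        print(n,c,[(round(d["confidence"],2),int(d["mask"].sum())) for d in viewer.silhouettes(n,c)])
    h=cv2.cvtColor(im[c],cv2.COLOR_RGB2HSV); m=cv2.inRange(h,(12,180,180),(22,255,255)); 
    n,l,s,ce=cv2.connectedComponentsWithStats(m)
    print(c,[(s[i].tolist()) for i in range(1,n) if s[i,4]>20])
    i=max((i for i in range(1,n)),key=lambda i:s[i,2]); ys,xs=np.nonzero(l==i)
    a=(xs<xs.min()+3);b=(xs>xs.max()-3)
    L=(xs[a].mean(),ys[a].mean());R=(xs[b].mean(),ys[b].mean()); print("edge",L,R,*[p2w(q,z,c).round(1) for z in (195,200,205) for q in (L,R)])
E
```

```text
scraper0_grip top 0.7 603
scraper0_grip both (array([ 640.53010017, -136.59476687,   -1.59890358]), np.float64(0.095))
   top (array([ 640.53010017, -136.59476687,   -1.59890358]), np.float64(0.095))
scraper2_grip top 0.83 633
scraper2_grip scene 0.73 714
scraper2_grip both (array([ 442.59031309, -172.07219582,   -1.41051019]), np.float64(0.08))
   top (array([ 442.00952205, -172.97932572,   -1.41666336]), np.float64(0.06))
   scene (array([ 443.66862417, -171.49828891,   -1.40956186]), np.float64(0.069))
tray top 0.64 578
tray scene 0.96 881
tray both (array([ 6.05284310e+02,  3.47223565e+02, -4.52136984e-02]), np.float64(0.651))
   top (array([ 6.05128952e+02,  3.45353066e+02, -5.43952672e-02]), np.float64(0.742))
   scene (array([ 6.06277990e+02,  3.49198333e+02, -5.57538721e-02]), np.float64(0.556))
shelf top [(0.66, 13436)]
mat top [(0.62, 227), (0.16, 2914)]
tub_mid top [(0.57, 470), (0.56, 226), (0.54, 322)]
top [[319, 119, 8, 12, 21], [73, 157, 11, 10, 85], [489, 160, 19, 16, 58], [477, 175, 10, 8, 29], [107, 178, 161, 14, 315]]
edge (np.float64(107.85714285714286), np.float64(179.28571428571428)) (np.float64(266.0), np.float64(190.5)) [558.9 475.5 195. ] [529.3  52.6 195. ] [557.8 473.6 200. ] [528.4  52.3 200. ] [556.8 471.7 205. ] [527.5  52.1 205. ]
shelf scene [(0.57, 11641), (0.54, 676)]
mat scene [(0.77, 224)]
tub_mid scene [(0.97, 506), (0.35, 723)]
scene [[134, 119, 131, 74, 293]]
edge (np.float64(135.0), np.float64(120.16666666666667)) (np.float64(263.0), np.float64(191.16666666666666)) [560.7 479.3 195. ] [531.6  56.7 195. ] [558.7 476.1 200. ] [529.8  55.6 200. ] [556.8 472.8 205. ] [528.1  54.5 205. ]
```

```bash
cat >> h.py <<'E'
def down(a,flip=1):
    """tool down, jaws across a scraper whose x has yaw a"""
    X=np.array([0,0,-1.]);Y=flip*np.array([-np.sin(a),np.cos(a),0]);return Ro.from_matrix(np.c_[X,Y,np.cross(X,Y)]).as_rotvec()
RACK=(529,-395,-1.622)
def rackp(x,y,z):
    c,s=np.cos(RACK[2]),np.sin(RACK[2]); return np.array([RACK[0]+c*x-s*y,RACK[1]+s*x+c*y,z])
def st():
    o=robot.observe(); print("t%.1f"%o["t"],o["tcp_pos"].round(1),"F",o["contact_force"].round(1),"T",o["wrist_torque"].round(2),"g%.3f"%o["grip_width"]); return o
E
python3 - <<'E'
from h import *
for f in(1,-1):
    for p,a in(((442,-172,4),-1.41),((442,-172,120),-1.41),((640,-137,4),-1.6),(rackp(-127,-78,42),RACK[2]),(rackp(-35,-78,42),RACK[2]),(rackp(-127,78,42),RACK[2]),(rackp(-35,78,42),RACK[2])):
        j=kin.ik(np.array(p,float),down(a,f)); print(f,p,None if j is None else np.round(j,2))
robot.servo_line([227,-608,330]); 
robot.movep([442,-172,200],down(-1.41,-1)) if kin.ik([442,-172,200],down(-1.41,-1)) is not None else print("no")
st()
shot("top","top1");shot("scene","scene1")
E
```

```text
1 (442, -172, 4) [ 0.65  0.57 -0.42  2.13  0.45  0.53  0.05]
1 (442, -172, 120) [ 0.74  0.36 -0.51  2.08  0.26  0.76  0.23]
1 (640, -137, 4) [ 0.48  0.79 -0.46  1.68  0.47  0.78 -0.23]
1 [ 457.60225381 -264.17430742   42.        ] [ 0.74  0.55 -0.35  2.    0.31  0.65  0.14]
1 [ 452.89357405 -356.05373023   42.        ] [ 0.83  0.6  -0.28  1.88  0.25  0.69  0.35]
1 [ 613.39779682 -272.15859049   42.        ] [ 0.59  0.73 -0.32  1.64  0.29  0.82  0.1 ]
1 [ 608.68911707 -364.03801329   42.        ] [ 0.68  0.78 -0.29  1.53  0.26  0.87  0.25]
-1 (442, -172, 4) [ 0.17  0.53  0.16  2.16 -0.17  0.47 -2.52]
-1 (442, -172, 120) [ 0.24  0.31  0.07  2.11 -0.03  0.73 -2.65]
-1 (640, -137, 4) [-0.01  0.74  0.24  1.72 -0.24  0.71 -2.82]
-1 [ 457.60225381 -264.17430742   42.        ] [ 0.26  0.52  0.25  2.03 -0.21  0.61 -2.54]
-1 [ 452.89357405 -356.05373023   42.        ] [ 0.38  0.59  0.29  1.92 -0.26  0.68 -2.36]
-1 [ 613.39779682 -272.15859049   42.        ] [ 0.17  0.71  0.28  1.67 -0.25  0.8  -2.63]
-1 [ 608.68911707 -364.03801329   42.        ] [ 0.29  0.77  0.31  1.56 -0.28  0.86 -2.49]
t6.3 [ 442.  -172.5  200. ] F [-0.3 -0.1 -0.3] T [0.1  0.01 0.04] g1.001
```

View pics/top1.png

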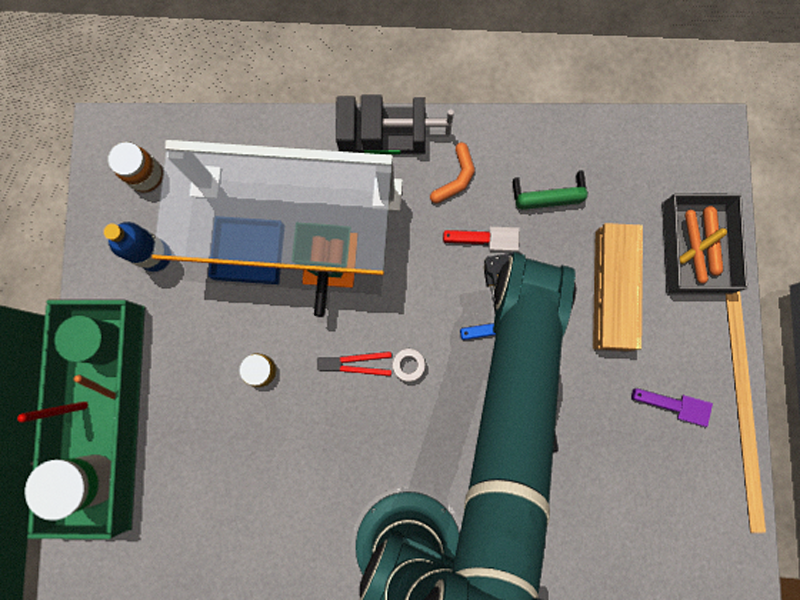

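View pics/scene1.png

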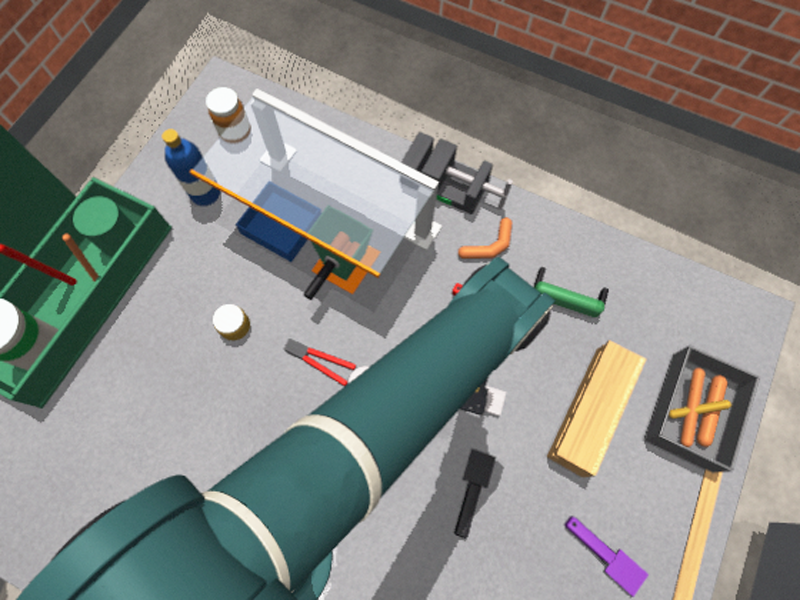

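Two scrapers are present, red and blue, and there was no yellow one where the arm stood before. Three things match the scraper2 class in the first top picture (800 scale): blue (500,326), black (542,410) and purple (672,405). Only the blue one fits the description, so I'll confirm that in a crop.

```bash
python3 -c "
import cv2
a=cv2.imread('pics/top0.png')[200:470,420:740]; cv2.imwrite('pics/crop0.png',cv2.resize(a,None,fx=2,fy=2))"
```

```text
(no output)
```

View pics/crop0.png

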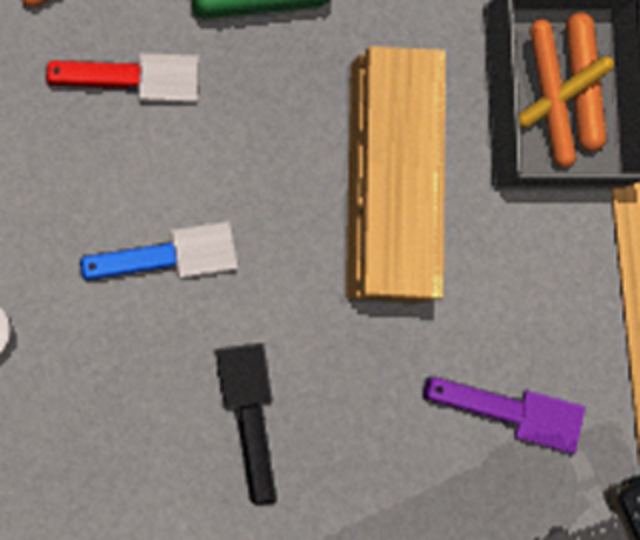

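The crop shows the blue handle with a steel blade at (160,250) and the rack's slots on its left face. The black one (245,430) and the purple one (505,410) are all one colour, so they are look-alikes. Picking the blue scraper.

```bash
python3 - <<'E'
from h import *
grip(0.6,40)
robot.servo_line([442.5,-172,60],feed=150)
robot.servo_line([442.5,-172,4.5],feed=60); st()
grip(0.0,40); st()
robot.servo_line([442.5,-172,70],feed=100); st()
robot.servo_line(rackp(-140,-78,70),feed=150,rotation=down(RACK[2],-1)); st()
robot.servo_line(rackp(-140,-78,42.5),feed=80); robot.hold(.3);st()
shot("top","top2",(300,130,500,280));shot("scene","scene2",(260,180,480,345))
E
```

```text
t9.2 [ 442.8 -172.1    4.8] F [ 0.5 -0.2  1.1] T [ 0.1  -0.03  0.01] g0.601
t9.8 [ 442.3 -172.     4.6] F [-0.9  1.1  2.1] T [0.13 0.24 0.  ] g0.257
t10.6 [ 442.1 -171.9   69.6] F [-0.3  0.4 -1.3] T [ 0.12 -0.03 -0.04] g0.255
t11.3 [ 457.9 -250.4   69.5] F [-0.   0.5 -1.3] T [ 0.2  -0.1  -0.02] g0.259
t12.1 [ 458.5 -251.3   42.9] F [ 0.7  0.1 -0.8] T [ 0.15 -0.02 -0.04] g0.254
```

View pics/top2.png

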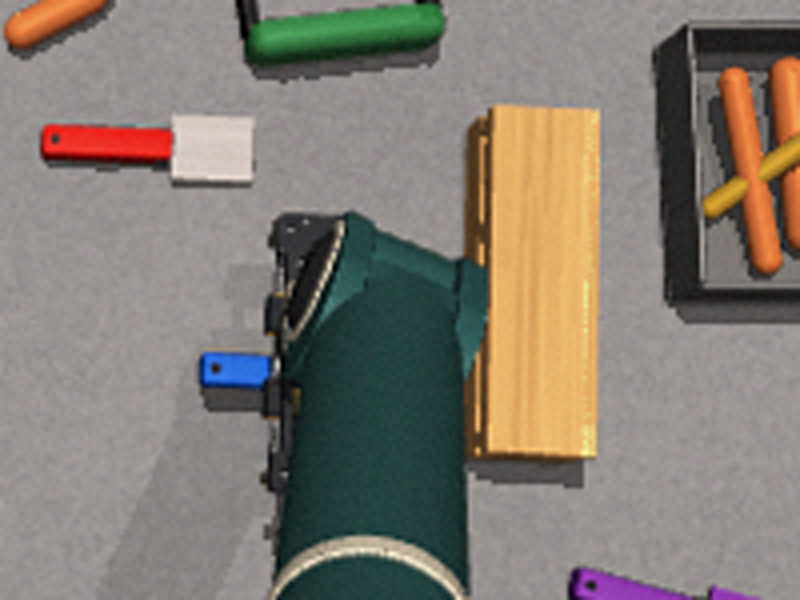

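View pics/scene2.png

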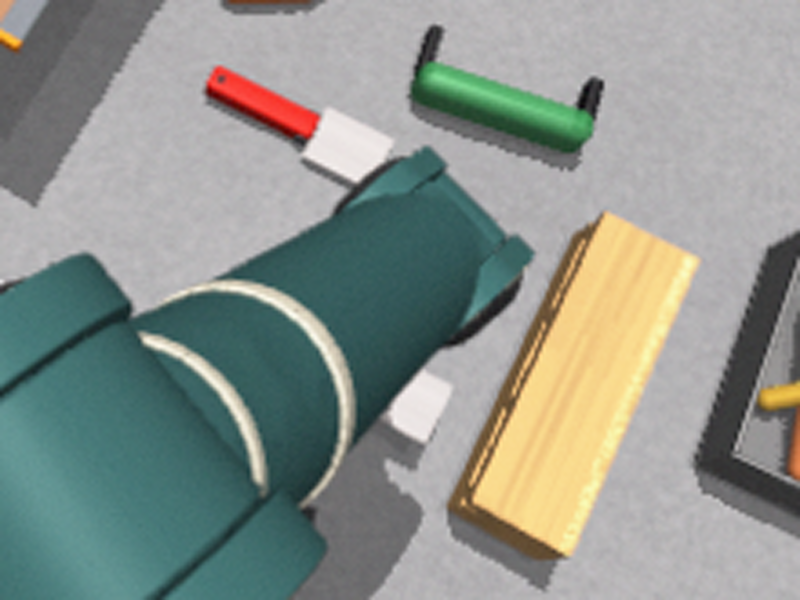

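The blue scraper is held, and its blade tip edge runs from (452,385) to (425,443) in the scene crop. I'll compare that with the expected position.

```bash
python3 - <<'E'
from h import *
robot.observe()
def tor(w):
    d=w[:2]-np.array(RACK[:2]);c,s=np.cos(RACK[2]),np.sin(RACK[2]);return (c*d[0]+s*d[1]).round(1),(-s*d[0]+c*d[1]).round(1)
for q in ((452,385),(425,443)):
    px=(260+q[0]/3.636-.3,180+q[1]/3.636-.3)
    for z in (45,50,52.5): print(px,z,p2w(px,z,"scene").round(1),tor(p2w(px,z,"scene")))
for y in(-53,-103): print(w2p(rackp(-43,y,50),"scene"))
E
```

```text
(384.0124312431243, 285.5855885588559) 45 [ 482.8 -349.2   45. ] (np.float64(-43.4), np.float64(-48.4))
(384.0124312431243, 285.5855885588559) 50 [ 481.5 -348.3   50. ] (np.float64(-44.2), np.float64(-49.8))
(384.0124312431243, 285.5855885588559) 52.5 [ 480.9 -347.9   52.5] (np.float64(-44.6), np.float64(-50.5))
(376.5866886688669, 301.5371837183718) 45 [ 432.2 -347.    45. ] (np.float64(-43.0), np.float64(-99.2))
(376.5866886688669, 301.5371837183718) 50 [ 431.1 -346.1   50. ] (np.float64(-43.8), np.float64(-100.3))
(376.5866886688669, 301.5371837183718) 52.5 [ 430.5 -345.7   52.5] (np.float64(-44.2), np.float64(-100.9))
[383.92164289 286.78840662]
[376.45138429 302.55661935]
```

```bash
cat >> h.py <<'E'
def insert(ry,z,x0=-135,xend=-34,fl=-1,dy=0,dz=0,fmax=15):
    xs=list(np.arange(x0,-60,6))+list(np.arange(-60,xend+.1,3))
    u=rackp(1,0,0)-rackp(0,0,0); v=rackp(0,1,0)-rackp(0,0,0)
    for x in xs:
        robot.servo_line(rackp(x,ry+dy,z+dz),feed=60)
        F=robot.observe()["contact_force"]; f=(-(F@u),F@v,F[2])
        print(round(float(x)),"res %.1f lat %.1f vert %.1f"%f)
        if f[0]>fmax: print("stop"); return x
    return xs[-1]
E
python3 - <<'E'
from h import *
insert(-78,42.5,dy=-1.5); st()
E
```

```text
-135 res 0.0 lat -0.5 vert -0.0
-129 res 0.4 lat -1.0 vert -0.8
-123 res 0.1 lat -0.8 vert -2.2
-117 res -0.1 lat -0.2 vert -1.4
-111 res -0.1 lat 0.3 vert -2.0
-105 res 0.4 lat -0.6 vert -0.7
-99 res -0.0 lat -0.3 vert -1.4
-93 res -0.6 lat 1.3 vert -0.9
-87 res -0.5 lat -0.6 vert -1.8
-81 res -0.6 lat -0.5 vert -1.6
-75 res 0.4 lat 0.3 vert -1.3
-69 res -0.4 lat -0.2 vert -1.6
-63 res -0.2 lat 0.8 vert -1.0
-60 res -0.2 lat -0.5 vert -0.7
-57 res 0.8 lat 0.9 vert -1.4
-54 res 0.2 lat 0.3 vert -1.4
-51 res 0.2 lat 0.8 vert -1.1
-48 res -0.4 lat -0.0 vert -1.3
-45 res -0.4 lat -0.5 vert -1.2
-42 res 0.7 lat -0.3 vert -0.7
-39 res 1.4 lat 0.3 vert -1.7
-36 res 0.1 lat -0.3 vert -1.1
t17.7 [ 451.4 -355.3   42.5] F [-0.3  0.1 -1.1] T [ 0.16 -0.05 -0.04] g0.260
```

```bash
python3 - <<'E'
from h import *
u=rackp(1,0,0)-rackp(0,0,0)
for x in np.arange(-35,-24,1.5):
    robot.servo_line(rackp(x,-79.5,42.5),feed=30); f=-robot.observe()["contact_force"]@u; print(x,round(f,1))
    if f>12: break
st()
grip(0.45); st()
robot.servo_line(rackp(x,-79.5,150),feed=150)
robot.movep([500,-150,330],down(-1.6,-1)); 
shot("top","top3",(300,130,500,280));shot("scene","scene3",(260,180,480,345)); 
viewer.read_camera("top"); print(find("scraper2_grip","top"),find("scraper0_grip","top")); st()
E
```

```text
-35.0 0.2
-33.5 3.9
-32.0 8.6
-30.5 12.1
t18.7 [ 451.4 -356.    42.3] F [-0.5 12.2  4.7] T [ 2.52  0.17 -0.09] g0.255
t19.1 [ 451.1 -361.2   42.6] F [-0.2  0.7  0.1] T [ 0.16 -0.02  0.01] g0.448
[(0.84, array([ 255.1, -285.1,    8.4]), array([382., 293.])), (0.71, array([ 287.7, -529.8,   10.5]), array([465., 282.]))] [(0.67, array([ 639.2, -139.4,    8. ]), array([331., 166.])), (0.54, array([ 609. , -397.1,   50. ]), array([419., 173.])), (0.47, array([ 725.6, -307.1,   -1.7]), array([385., 140.])), (0.3, array([ 451.3, -355.7,   39.1]), array([406., 226.]))]
t21.4 [ 499.6 -151.   329.2] F [0.6 0.1 0.2] T [ 0.13 -0.08  0.03] g0.447
```

View pics/top3.png

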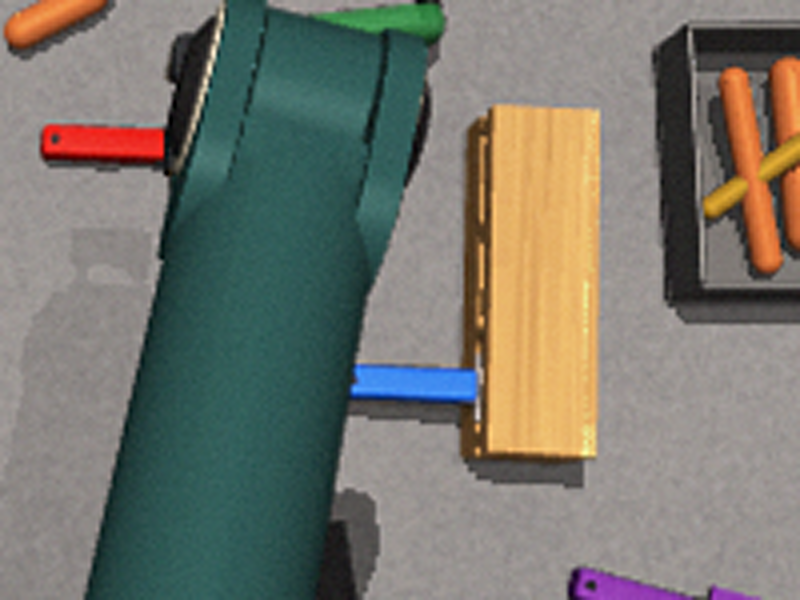

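The blue handle's front end meets the block face at crop (475,385), and a resistance of 12 N confirmed it is home. Next, the red scraper.

```bash
python3 - <<'E'
from h import *
grip(0.6,40)
robot.movep([640,-137.5,200],down(-1.60,1)); st()
robot.servo_line([640,-137.5,60],feed=150)
robot.servo_line([640,-137.5,4.5],feed=60); st()
grip(0.0,40); st()
robot.servo_line([640,-137.5,70],feed=100)
robot.servo_line(rackp(-140,78,70),feed=150,rotation=down(RACK[2],1))
robot.servo_line(rackp(-140,78,42.5),feed=80); robot.hold(.3);st()
shot("top","top4",(300,130,500,280));shot("scene","scene4",(260,180,480,345))
E
```

```text
t23.8 [ 639.8 -137.1  199.8] F [ 1.1  0.1 -0.3] T [-0.05 -0.04  0.04] g0.603
t26.0 [ 640.3 -137.4    4.9] F [-0.  -0.2  0.2] T [-0.04 -0.07  0.01] g0.601
t26.5 [ 640.  -137.6    4.6] F [-0.8 -0.5  0.5] T [-0.08  0.03  0.03] g0.258
t29.1 [ 614.3 -259.3   42.9] F [-0.3 -0.4 -1.2] T [ 0.02 -0.13 -0.03] g0.259
```

View pics/scene4.png

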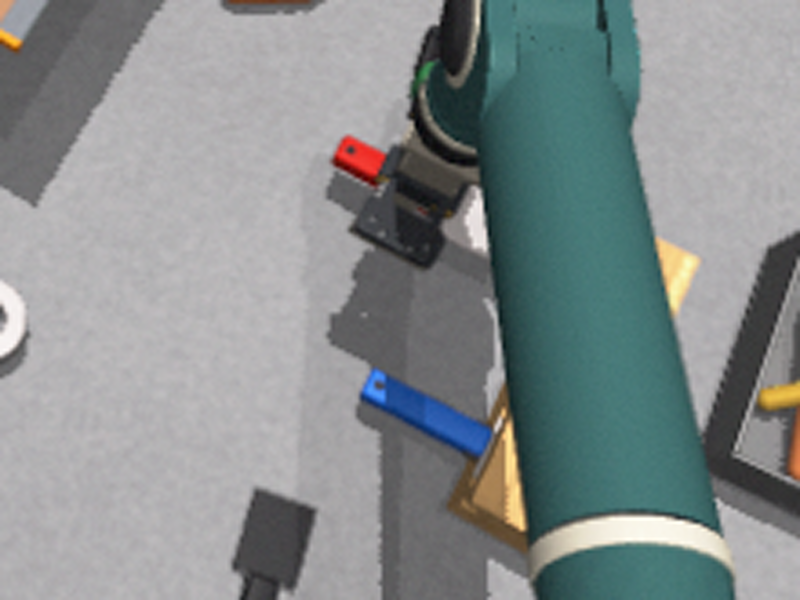

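View pics/top4.png

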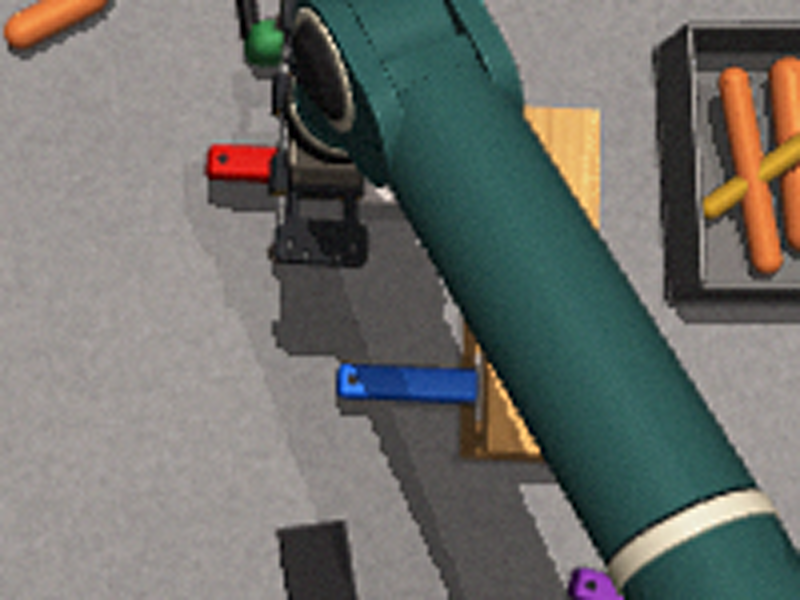

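The red scraper is held in line with its slot, and the gripper's body stays clear above the goggles. Inserting.

```bash
python3 - <<'E'
from h import *
x=insert(78,42.5,xend=-25,fmax=12); st()
grip(0.45); robot.hold(.2); st()
robot.servo_line(rackp(x,78,200),feed=180)
robot.movep([400,-100,350],down(-1.6,1))
shot("top","top5",(300,130,500,280));shot("scene","scene5"); st()
E
```

```text
-135 res 0.0 lat -1.0 vert -0.7
-129 res 1.1 lat -0.3 vert -0.9
-123 res 0.3 lat 0.3 vert -1.1
-117 res 0.4 lat -0.2 vert -0.7
-111 res -0.1 lat -0.4 vert -0.8
-105 res -0.8 lat -0.4 vert -0.7
-99 res 0.2 lat -0.4 vert -0.6
-93 res -0.5 lat -0.4 vert -0.7
-87 res -0.5 lat -0.1 vert -1.2
-81 res -1.0 lat -0.1 vert -1.7
-75 res -0.4 lat -0.1 vert -1.2
-69 res 0.7 lat -0.2 vert -0.5
-63 res -0.0 lat 0.2 vert -0.8
-60 res -0.1 lat 0.0 vert -1.8
-57 res -0.5 lat 0.7 vert 0.2
-54 res -0.7 lat -0.3 vert -1.0
-51 res 0.2 lat -0.7 vert -1.2
-48 res -0.1 lat 0.3 vert -1.6
-45 res -0.1 lat 0.3 vert -0.4
-42 res 0.5 lat -0.1 vert -0.7
-39 res 0.7 lat -0.3 vert -1.6
-36 res -0.7 lat -0.3 vert -0.8
-33 res 5.0 lat -0.5 vert -1.0
-30 res 9.6 lat -2.1 vert 0.3
-27 res 13.2 lat -2.5 vert 2.5
stop
t35.5 [ 608.7 -364.6   42.7] F [-1.9 13.3  2.5] T [ 3.    0.46 -0.1 ] g0.254
t36.1 [ 608.2 -372.3   42.5] F [-0.2 -0.2  0.2] T [-0.   -0.07 -0.06] g0.449
t38.6 [ 400.3 -100.6  350.3] F [ 0.1  0.3 -0.8] T [ 0.01 -0.11 -0.02] g0.449
```

View pics/top5.png

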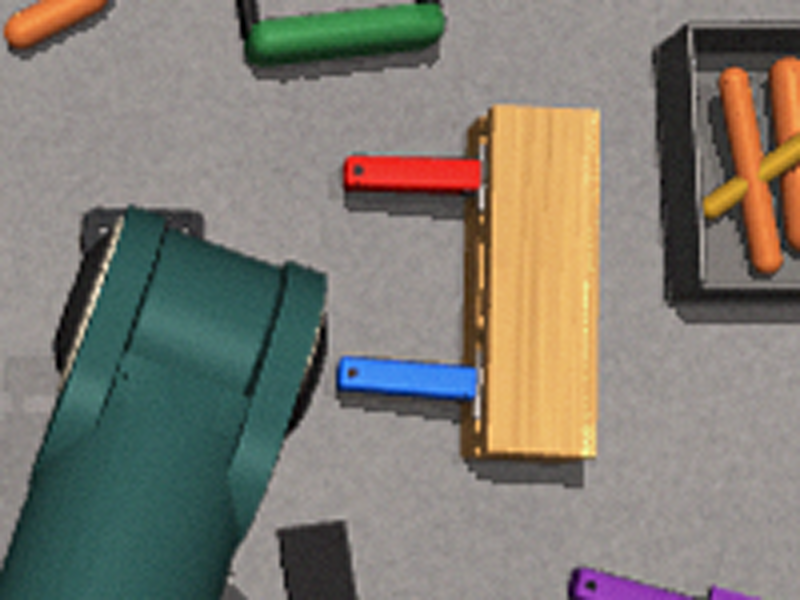

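View pics/scene5.png

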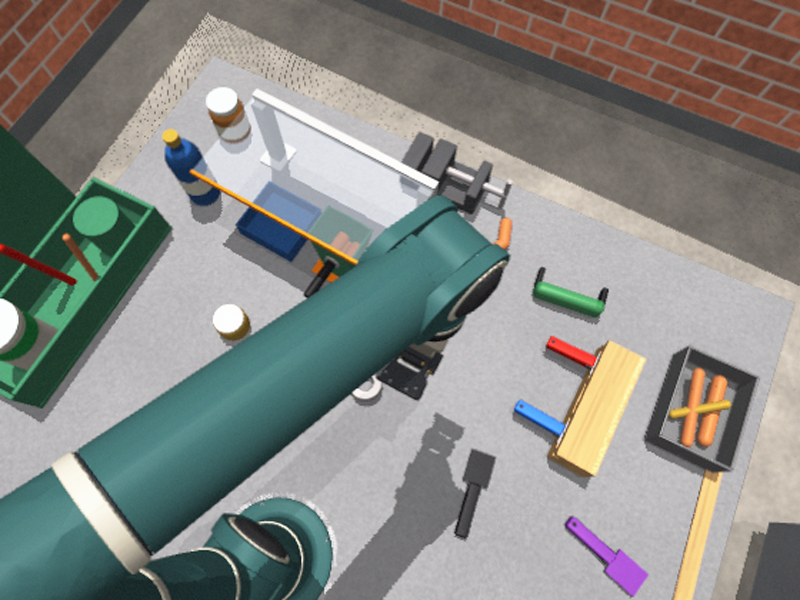

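Both scrapers are home: in the top crop the red handle front is at (480,175) and the blue at (477,380), both against the face. Next I'll plan the tub tilt by checking IK over the tool pitch and starting roll.

```bash
cat >> h.py <<'E'
YAW=-0.067; TG=np.array([474.8,179.8,84.0])
def tub_R(alpha,psi,flip,yaw=YAW):
    X=np.array([np.cos(alpha),0,-np.sin(alpha)]);Y=flip*np.array([0,1.,0]);R0=np.c_[X,Y,np.cross(X,Y)]
    return Ro.from_euler('z',yaw).as_matrix()@Ro.from_euler('x',-psi).as_matrix()@R0
def tub_pose(alpha,psi,flip,dx=0,dy=0,dz=0,back=0,g=TG,yaw=YAW):
    """tool pose with grasp point at the grip point, shifted dx,dy (tub axes), dz; back = stand-off along tool x"""
    R=tub_R(alpha,psi,flip,yaw); c,s=np.cos(yaw),np.sin(yaw)
    p=np.asarray(g)+[c*dx-s*dy,s*dx+c*dy,dz]+R[:,0]*(19-back)
    return p,Ro.from_matrix(R).as_rotvec()
D2=np.pi/180
# path: (tilt deg, dy, dz)
PATH=[(0,0,0),(0,0,13),(20,0,13),(40,0,13),(55,0,13),(62,25,16),(65,50,20),(66,68,22),(75,72,30),(80,74,33),(84,74,36),(88,74,38),(92,74,40),(96,74,41),(100,74,42),(105,74,43)]
E
python3 - <<'E'
from h import *
robot.observe()
lim=np.array([[-2.53,2.53],[-.31,2.02],[-1.57,1.55],[.28,2.44],[-1.29,4.43],[.15,1.84],[-2.92,2.92]])
for al in (35,50,65):
  for ps0 in (-75,-60,-45,-30,-15,0):
    for f in (1,-1):
      J=[];ok=True
      for th,dy,dz in PATH[::2]+[PATH[-1]]:
        j=kin.ik(*tub_pose(al*D2,(ps0+th)*D2,f,0,dy,dz))
        if j is None: ok=False;break
        J.append(j)
      if ok:
        J=np.array(J); m=np.minimum(J-lim[:,0],lim[:,1]-J).min(0)
        print(al,ps0,f,"maxstep",np.abs(np.diff(J,axis=0)).max().round(2),"margin",m.round(2),J[0].round(2),J[-1].round(2))
E
```

```text
65 -15 1 maxstep 0.81 margin [1.51 0.95 0.25 0.09 2.23 0.   2.46] [ 0.64  0.9  -1.32  2.35  1.81  0.8  -0.46] [-1.02  1.07 -0.01  1.64  0.96  1.84  0.35]
65 -15 -1 maxstep 5.57 margin [1.14 0.84 0.24 0.08 1.83 0.13 0.09] [ 0.34  0.53 -0.87  2.36  1.89  0.37  2.42] [-1.18  1.08  0.21  1.65  0.85  1.71 -2.71]
65 0 1 maxstep 0.62 margin [1.2  0.76 0.46 0.16 2.09 0.01 2.3 ] [ 0.18  0.56 -0.89  2.28  1.49  0.67 -0.38] [-1.33  1.26  0.43  1.62  0.8   1.73  0.62]
65 0 -1 maxstep 5.57 margin [1.1  0.76 0.24 0.16 1.83 0.03 0.04] [ 0.18  0.56 -0.89  2.28  1.49  0.67  2.76] [-1.33  1.26  0.43  1.62  0.8   1.73 -2.53]
```

```bash
cat > s.py <<'E'
from h import *
robot.observe()
lim=np.array([[-2.53,2.53],[-.31,2.02],[-1.57,1.55],[.28,2.44],[-1.29,4.43],[.15,1.84],[-2.92,2.92]])
n=0
for al in (58,66,72,78,84,90):
  for ps0 in (-75,-60,-45,-30,-20,-10,0,10):
    for f in (1,):
      J=[];bad=[]
      for th,dy,dz in PATH[::2]+[PATH[-1]]:
        j=kin.ik(*tub_pose(al*D2,(ps0+th)*D2,f,0,dy,dz)); n+=1
        if n%500==499: robot.observe()
        if j is None: bad.append(th)
        else: J.append(j)
      if not J: continue
      J=np.array(J); m=np.minimum(J-lim[:,0],lim[:,1]-J).min(0)
      print(al,ps0,f,"bad",bad,"maxstep",np.abs(np.diff(J,axis=0)).max().round(2),"margin",m.min().round(2),m.argmin()+1)
E
python3 s.py
```

```text
58 -75 1 bad [0, 20, 55] maxstep 0.41 margin 0.1 6
58 -60 1 bad [0, 20] maxstep 0.44 margin 0.03 6
58 -45 1 bad [0, 20] maxstep 0.45 margin 0.05 6
58 -30 1 bad [0, 20] maxstep 0.25 margin 0.01 6
58 -20 1 bad [0] maxstep 1.05 margin 0.01 6
58 -10 1 bad [0] maxstep 0.71 margin 0.01 6
58 0 1 bad [] maxstep 0.7 margin 0.0 6
58 10 1 bad [] maxstep 0.6 margin 0.0 6
66 -75 1 bad [20] maxstep 2.54 margin 0.03 6
66 -60 1 bad [20] maxstep 1.08 margin 0.05 6
66 -45 1 bad [0] maxstep 0.55 margin 0.02 6
66 -30 1 bad [0] maxstep 1.43 margin 0.0 6
66 -20 1 bad [] maxstep 0.98 margin 0.06 6
66 -10 1 bad [] maxstep 0.81 margin 0.07 6
66 0 1 bad [] maxstep 0.62 margin 0.01 6
66 10 1 bad [] maxstep 0.71 margin 0.01 6
72 -75 1 bad [] maxstep 0.78 margin 0.04 6
72 -60 1 bad [] maxstep 0.53 margin 0.04 6
72 -45 1 bad [] maxstep 0.77 margin 0.03 6
72 -30 1 bad [] maxstep 1.22 margin 0.02 6
72 -20 1 bad [] maxstep 0.83 margin 0.0 6
72 -10 1 bad [] maxstep 0.81 margin -0.0 6
72 0 1 bad [] maxstep 0.7 margin 0.0 6
72 10 1 bad [] maxstep 0.88 margin 0.01 6
78 -75 1 bad [] maxstep 1.03 margin 0.04 6
78 -60 1 ba
[... 272 characters left out ...]
 margin 0.01 6
84 -75 1 bad [] maxstep 1.98 margin 0.03 6
84 -60 1 bad [] maxstep 1.5 margin 0.01 6
84 -45 1 bad [] maxstep 1.63 margin 0.02 6
84 -30 1 bad [] maxstep 1.16 margin -0.0 6
84 -20 1 bad [] maxstep 0.68 margin 0.03 6
84 -10 1 bad [] maxstep 0.84 margin 0.02 6
84 0 1 bad [] maxstep 0.66 margin 0.0 6
84 10 1 bad [] maxstep 0.88 margin 0.06 6
90 -75 1 bad [] maxstep 1.3 margin 0.01 6
90 -60 1 bad [] maxstep 1.22 margin 0.04 6
90 -45 1 bad [] maxstep 1.26 margin 0.0 6
90 -30 1 bad [] maxstep 1.06 margin 0.01 6
90 -20 1 bad [] maxstep 0.84 margin 0.01 6
90 -10 1 bad [] maxstep 0.77 margin 0.02 6
90 0 1 bad [] maxstep 0.73 margin 0.02 6
90 10 1 bad [100, 105] maxstep 0.88 margin 0.01 6
```

I'll identify a forward-kinematics model from IK samples, so I can plan the whole tilt with joint margins before gripping anything.

```bash
cat > fk.py <<'E'
import numpy as np, itertools
from scipy.spatial.transform import Rotation as Ro
def unpack(v): return v[:21].reshape(7,3),v[21:42].reshape(7,3),v[42:45],v[45:48]
def fkb(v,Q):
    """batched: Q (n,7) -> p (n,3) mm, R (n,3,3); v: axes, points(m), home p(m), home rotvec"""
    w,c,p0,r0=unpack(v); n=len(Q)
    R=np.tile(np.eye(3),(n,1,1)); t=np.zeros((n,3))
    for i in range(7):
        a=w[i]/np.linalg.norm(w[i]); Ri=Ro.from_rotvec(Q[:,i:i+1]*a).as_matrix()
        ti=c[i]-Ri@c[i]
        t=np.einsum('nij,nj->ni',R,ti)+t; R=R@Ri
    return (np.einsum('nij,j->ni',R,p0)+t)*1000, R@Ro.from_rotvec(r0).as_matrix()
E
python3 - <<'E'
from h import *
from fk import *
from scipy.optimize import least_squares
rng=np.random.default_rng(0); D=[]
o=robot.observe(); D.append(np.r_[o["joints"],o["tcp_pos"],o["tcp_rot"]])
k=0
while len(D)<160 and k<1500:
    k+=1
    if k%200==0: robot.observe()
    p=np.array([rng.uniform(250,700),rng.uniform(-400,400),rng.uniform(60,400)])
    r=(Ro.from_euler('z',rng.uniform(-3,3))*Ro.from_matrix(np.array([[0,0,1],[0,1,0],[-1,0,0]]).astype(float))*Ro.from_rotvec(rng.normal(0,.4,3))).as_rotvec()
    j=kin.ik(p,r)
    if j is not None: D.append(np.r_[j,p,r])
D=np.array(D); np.save("ikdata.npy",D); print(len(D),k)
Q,P,RV=D[:,:7],D[:,7:10],D[:,10:]; RM=Ro.from_rotvec(RV).as_matrix()
best=None
def res(v):
    p,R=fkb(v,Q); return np.r_[((p-P)/100).ravel(),(R-RM).ravel()]
z=[0,0,1.];y=[0,1.,0]
for s in itertools.product((1,-1),repeat=4):
    w=np.array([np.array(z)*s[0],y,np.array(z)*s[1],y,np.array(z)*s[2],y,np.array(z)*s[3]])
    c=np.array([[0,0,0],[0,0,.3],[0,0,.3],[0,0,.7],[0,0,.7],[0,0,1.05],[0,0,1.05]]);
    for h in range(4):
        r0=(Ro.from_euler('z',h*np.pi/2)*Ro.from_euler('y',-np.pi/2)).as_rotvec()
        v0=np.r_[w.ravel(),c.ravel(),[0,0,1.3],r0]
        c0=(res(v0)**2).sum()
        if best is None or c0<best[0]: best=(c0,v0,s,h)
print(best[0],best[2:])
r=least_squares(res,best[1],method="trf",max_nfev=400,x_scale=1.0)
p,R=fkb(r.x,Q); print("pos err",np.abs(p-P).max(),np.abs(R-RM).max()); np.save("fk.npy",r.x)
w,c,p0,r0=unpack(r.x); print((w/np.linalg.norm(w,axis=1)[:,None]).round(3)); print(p0.round(3))
E
```

```text
160 184
301.6202800900163 ((-1, -1, -1, -1), 1)
pos err 7.820676728442777e-08 7.680489577666094e-11
[[ 0. -0. -1.]
 [ 0.  1.  0.]
 [-0. -0. -1.]
 [ 0.  1. -0.]
 [ 0. -0. -1.]
 [ 0.  1. -0.]
 [-0. -0. -1.]]
[-0.    -0.033  1.629]
```

```bash
cat > plan.py <<'E'
from h import *
from fk import *
from scipy.optimize import least_squares
V=np.load("fk.npy"); LIM=np.array([[-2.53,2.53],[-.31,2.02],[-1.57,1.55],[.28,2.44],[-1.29,4.43],[.15,1.84],[-2.92,2.92]])
LO,HI=LIM[:,0]+.03,LIM[:,1]-.03; MID=LIM.mean(1)
def solve(p,rv,q,wprev=.03,wm=.01):
    RM=Ro.from_rotvec(rv).as_matrix()
    def f(x):
        P,R=fkb(V,x[None]); m=np.minimum(x-LO,HI-x)
        return np.r_[(P[0]-p)/10,((R[0]-RM)*10).ravel(),wprev*(x-q),wm*np.clip(.25-m,0,None)/.25*3]
    r=least_squares(f,np.clip(q,LO+1e-3,HI-1e-3),bounds=(LO,HI),max_nfev=60,xtol=1e-9,ftol=1e-10)
    # polish
    P,R=fkb(V,r.x[None]); 
    for _ in range(3):
        e=lambda x:np.r_[(fkb(V,x[None])[0][0]-p)/10,((fkb(V,x[None])[1][0]-RM)*10).ravel()]
        J=np.array([(e(r.x+1e-5*np.eye(7)[i])-e(r.x))/1e-5 for i in range(7)]).T
        r.x=r.x-np.linalg.lstsq(J,e(r.x),rcond=1e-4)[0]
    P,R=fkb(V,r.x[None])
    ok=np.abs(P[0]-p).max()<.3 and np.abs(R[0]-RM).max()<.003 and (r.x>LIM[:,0]+.01).all() and (r.x<LIM[:,1]-.01).all()
    return r.x,ok
def dense(path,n=5):
    out=[]
    for a,b in zip(path[:-1],path[1:]):
        k=max(1,int(np.ceil(max(abs(b[0]-a[0])/n,abs(b[1]-a[1])/10,abs(b[2]-a[2])/8))))
        out+=[tuple(np.array(a)+(np.array(b)-a)*i/k) for i in range(k)]
    return out+[path[-1]]
SH=np.array([626.3,258.3]); SY=-.0688
def body_pts():
    g=[]
    for x in np.linspace(-88,-190,6):
        for y in np.linspace(-94.5,94.5,9):
            for z in np.linspace(-37.5,37.5,5): g.append((x,y,z))
    for x in np.linspace(-190,-330,6):
        for a in np.linspace(0,2*np.pi,9): g.append((x,55*np.cos(a),55*np.sin(a)))
    return np.array(g)
BP=body_pts()
def clear(q):
    P,R=fkb(V,q[None]); W=BP@R[0].T+P[0]
    c,s=np.cos(SY),np.sin(SY); d=W[:,:2]-SH; xs=c*d[:,0]+s*d[:,1]
    near=(W[:,2]>180)&(W[:,2]<225)
    gap=-83-xs[near].max() if near.any() else 999
    tin=np.hypot(W[:,0]-351,W[:,1]-313.5)<45
    return gap,(W[tin,2].min() if tin.any() else 999),W[:,2].min()
E
cat > s2.py <<'E'
from plan import *
import sys
q0=np.load("ikdata.npy")
allQ=q0[:,:7]
WP=dense(PATH,8)
res=[]
for al in (60,66,72,78,85):
  for ps0 in (-60,-45,-30,-15,0):
    for f in (1,-1):
      p,r=tub_pose(al*D2,ps0*D2,f)
      Pq,Rq=fkb(V,allQ); RM=Ro.from_rotvec(r).as_matrix()
      sc=np.linalg.norm(Pq-p,axis=1)/300+np.linalg.norm(Rq-RM,axis=(1,2)); seeds=allQ[np.argsort(sc)[[0,3,8]]]
      b=None
      for s in seeds:
        q,ok=solve(p,r,s)
        if not ok: continue
        L=[q]
        for th,dy,dz in WP[1:]:
            q,ok=solve(*tub_pose(al*D2,(ps0+th)*D2,f,0,dy,dz),q)
            if not ok: break
            L.append(q)
        if not ok: continue
        L=np.array(L); m=np.minimum(L-LIM[:,0],LIM[:,1]-L).min(); st_=np.abs(np.diff(L,axis=0)).max()
        cl=np.array([clear(x) for x in L]).min(0)
        if b is None or m>b[0]: b=(m,st_,cl)
      if b: print(al,ps0,f,"margin %.3f step %.2f"%b[:2],"gap/tinz/minz",b[2].round(0),flush=True)
E
time timeout 550 python3 s2.py
```

```text
60 -15 1 margin 0.042 step 0.13 gap/tinz/minz [65. 99. 32.]
60 0 1 margin 0.119 step 0.17 gap/tinz/minz [65.  7. -7.]
66 -60 1 margin 0.034 step 0.18 gap/tinz/minz [ 56. 218.  26.]
66 -45 1 margin 0.033 step 0.18 gap/tinz/minz [ 56. 193.  51.]
66 -30 1 margin 0.051 step 0.14 gap/tinz/minz [ 56. 163.  48.]
66 -15 1 margin 0.100 step 0.14 gap/tinz/minz [ 56. 141.  33.]
66 0 1 margin 0.177 step 0.19 gap/tinz/minz [ 56. 104.  -9.]
72 -60 1 margin 0.099 step 0.17 gap/tinz/minz [ 48. 243.  29.]
72 -45 1 margin 0.099 step 0.15 gap/tinz/minz [ 48. 225.  55.]
72 -30 1 margin 0.114 step 0.15 gap/tinz/minz [ 48. 204.  50.]
72 -15 1 margin 0.163 step 0.16 gap/tinz/minz [ 48. 182.  33.]
72 -15 -1 margin 0.012 step 0.52 gap/tinz/minz [ 48. 182.  33.]
72 0 1 margin 0.238 step 0.20 gap/tinz/minz [ 48. 168.  -9.]
72 0 -1 margin 0.099 step 0.16 gap/tinz/minz [ 48. 168.  -9.]
78 -60 1 margin 0.168 step 0.15 gap/tinz/minz [ 40. 262.  32.]
78 -60 -1 margin 0.042 step 0.38 gap/tinz/minz [ 40. 262.  32.]
78 -45 1 margin 0.168 step 0.16 gap/tinz/minz [ 40. 251.  59.]
78 -45 -1 margin 0.029 step 0.37 gap/tin
[... 374 characters left out ...]
tinz/minz [ 40. 186. -10.]
85 -60 1 margin 0.232 step 0.15 gap/tinz/minz [ 23. 999.  35.]
85 -60 -1 margin 0.235 step 0.26 gap/tinz/minz [ 23. 999.  35.]
85 -45 1 margin 0.223 step 0.18 gap/tinz/minz [ 23. 999.  63.]
85 -45 -1 margin 0.233 step 0.23 gap/tinz/minz [ 23. 999.  63.]
85 -30 1 margin 0.208 step 0.17 gap/tinz/minz [ 23. 999.  53.]
85 -30 -1 margin 0.230 step 0.24 gap/tinz/minz [ 23. 999.  53.]
85 -15 1 margin 0.170 step 0.18 gap/tinz/minz [ 23. 999.  32.]
85 -15 -1 margin 0.171 step 0.21 gap/tinz/minz [ 23. 999.  32.]
85 0 1 margin 0.112 step 0.22 gap/tinz/minz [ 23. 999.  -9.]
85 0 -1 margin 0.112 step 0.14 gap/tinz/minz [ 23. 999.  -9.]
real	6m49.561s
user	6m32.695s
sys	0m0.308s
```

Choosing pitch 78°, starting roll −45°. Next I'll check the tub's clearances along the path, then compute and check the full joint path including the approach.

```bash
cat > s3.py <<'E'
from plan import *
C=np.array([(27,-80),(-27,-80),(54,70),(-54,70)],float)
for th,dy,dz in dense(PATH,6):
    t=th*D2; y=C[:,0]*np.cos(t)+C[:,1]*np.sin(t); z=-C[:,0]*np.sin(t)+C[:,1]*np.cos(t)
    y=y+dy; z=z+84+dz
    # clearance of outline above the rim (y 105..109, z45)
    rim=[]
    for i,j in((0,1),(0,2),(2,3),(3,1)):
        s=np.linspace(0,1,60); Y=y[i]+(y[j]-y[i])*s; Z=z[i]+(z[j]-z[i])*s; m=(Y>98)&(Y<116); 
        if m.any(): rim.append(Z[m].min()-45)
    print("%5.1f dy%4.0f dz%4.0f top gap %5.1f bottom %5.1f lip y %5.1f z %5.1f rim %s"%(th,dy,dz,195-z.max(),z.min(),y[2],z[2],round(min(rim),1) if rim else None))
AL,PS,F=78*D2,-45*D2,1
o=robot.observe(); qn=np.array(o["joints"])
allQ=np.vstack([qn,np.load("ikdata.npy")[:,:7]])
p,r=tub_pose(AL,PS,F); Pq,Rq=fkb(V,allQ); sc=np.linalg.norm(Pq-p,axis=1)/300+np.linalg.norm(Rq-Ro.from_rotvec(r).as_matrix(),axis=(1,2))
best=None
for s in [allQ[0]]+list(allQ[np.argsort(sc)[:8:2]]):
    q,ok=solve(p,r,s)
    if not ok: continue
    L=[q]
    for th,dy,dz in dense(PATH,5)[1:]:
        q,ok=solve(*tub_pose(AL,PS+th*D2,F,0,dy,dz),q)
        if not ok: break
        L.append(q)
    if not ok: continue
    L=np.array(L); m=np.minimum(L-LIM[:,0],LIM[:,1]-L).min(); d=np.abs(L[0]-qn).max(); print("seed margin",m.round(3),"dist",d.round(2))
    if best is None or m>best[0]: best=(m,L)
L=best[1]
A=[];q=L[0]
for back in (30,60,90,130):
    q,ok=solve(*tub_pose(AL,PS,F,back=back),q); print(back,ok,q.round(2)); A.append(q)
A=np.array(A)[::-1]; np.savez("path.npz",L=L,A=A)
w,c,_,_=unpack(V)
def link(q,i):
    R=np.eye(3);t=np.zeros(3)
    for k in range(i):
        a=w[k]/np.linalg.norm(w[k]);Ri=Ro.from_rotvec(q[k]*a).as_matrix();t=R@(c[k]-Ri@c[k])+t;R=R@Ri
    cc=np.array([0,0,c[i][2]]); return (R@cc+t)*1000
for q in list(L[::6])+[L[-1]]: print("elbow",link(q,3).round(),"wrist",link(q,5).round(),"clear",np.round(clear(q)))
print("approach from now:")
for s in np.linspace(0,1,9):
    q=qn+(A[0]-qn)*s; print(fkb(V,q[None])[0][0].round(),np.round(clear(q)),link(q,5).round())
E
python3 s3.py
```

```text
0.0 dy   0 dz   0 top gap  41.0 bottom   4.0 lip y  54.0 z 154.0 rim None
  0.0 dy   0 dz   6 top gap  34.5 bottom  10.5 lip y  54.0 z 160.5 rim None
  0.0 dy   0 dz  13 top gap  28.0 bottom  17.0 lip y  54.0 z 167.0 rim None
  5.0 dy   0 dz  13 top gap  23.6 bottom  15.0 lip y  59.9 z 162.0 rim None
 10.0 dy   0 dz  13 top gap  19.7 bottom  13.5 lip y  65.3 z 156.6 rim None
 15.0 dy   0 dz  13 top gap  16.4 bottom  12.7 lip y  70.3 z 150.6 rim None
 20.0 dy   0 dz  13 top gap  13.8 bottom  12.6 lip y  74.7 z 144.3 rim None
 25.0 dy   0 dz  13 top gap  11.7 bottom  13.1 lip y  78.5 z 137.6 rim None
 30.0 dy   0 dz  13 top gap  10.4 bottom  14.2 lip y  81.8 z 130.6 rim None
 35.0 dy   0 dz  13 top gap   9.7 bottom  16.0 lip y  84.4 z 123.4 rim None
 40.0 dy   0 dz  13 top gap   9.7 bottom  18.4 lip y  86.4 z 115.9 rim None
 45.0 dy   0 dz  13 top gap  10.3 bottom  21.3 lip y  87.7 z 108.3 rim None
 50.0 dy   0 dz  13 top gap  11.6 bottom  24.9 lip y  88.3 z 100.6 rim None
 55.0 dy   0 dz  13 top gap  13.6 bottom  29.0 lip y  88.3 z  92.9 rim None
 57.3 dy   8 dz  14 top gap  13.8 bott
[... 1898 characters left out ...]
  64. 660.] wrist [394. 430. 360.] clear [ 41. 999. 112.]
elbow [262. 286. 653.] wrist [401. 522. 268.] clear [ 41. 999.  75.]
elbow [262. 286. 653.] wrist [401. 522. 268.] clear [ 41. 999.  75.]
approach from now:
[ 400. -101.  350.] [999. 999. 438.] [411. -70. 680.]
[ 409. -106.  321.] [999. 999. 401.] [403. -93. 652.]
[ 419. -102.  289.] [999. 999. 361.] [ 396. -111.  620.]
[430. -88. 257.] [999. 999. 318.] [ 390. -122.  584.]
[440. -65. 227.] [999. 999. 276.] [ 385. -127.  548.]
[448. -32. 200.] [999. 999. 237.] [ 379. -125.  511.]
[452.   8. 179.] [ 83. 999. 203.] [ 372. -119.  475.]
[452.  54. 166.] [ 63. 999. 174.] [ 364. -108.  441.]
[447. 105. 161.] [ 67. 999. 149.] [352. -94. 409.]
```

```bash
sed -i 's/^PATH=.*/PATH=[(0,0,0),(0,0,11),(20,0,11),(40,0,11),(55,0,11),(62,25,14),(65,50,18),(66,68,20),(75,72,28),(80,74,31),(84,74,34),(88,74,36),(92,74,38),(96,74,39),(100,74,40),(105,74,41)]/' h.py
python3 s3.py | grep -E "seed|True|elbow"; python3 - <<'E'
from plan import *
d=np.load("path.npz"); L,A=d["L"],d["A"]; print(len(L),np.abs(np.diff(L,axis=0)).max())
grip(0.55,60)
for q in A: robot.goto_joints(q); 
st(); shot("top","top6",(140,130,340,280)); shot("scene","scene6",(130,80,350,245))
E
```

```text
seed margin 0.137 dist 1.41
seed margin 0.168 dist 1.5
seed margin 0.168 dist 1.46
seed margin 0.168 dist 1.48
seed margin 0.168 dist 1.46
30 True [ 1.1   1.19 -1.39  2.28  1.21  0.39  0.44]
60 True [ 1.16  1.13 -1.41  2.29  0.99  0.39  0.63]
90 True [ 1.24  1.06 -1.43  2.29  0.74  0.4   0.87]
130 True [ 1.33  0.95 -1.45  2.28  0.39  0.44  1.19]
elbow [ 231. -425.  503.] wrist [365. -17. 301.] clear [ 40. 999.  59.]
elbow [ 252. -286.  662.] wrist [370.  65. 366.] clear [ 40. 999. 109.]
elbow [ 308. -135.  704.] wrist [379. 213. 391.] clear [ 44. 999. 146.]
elbow [355. -38. 686.] wrist [387. 324. 382.] clear [ 40. 274. 126.]
elbow [379.  64. 658.] wrist [394. 430. 358.] clear [ 41. 999. 110.]
elbow [264. 286. 652.] wrist [401. 522. 266.] clear [ 41. 999.  73.]
elbow [264. 286. 652.] wrist [401. 522. 266.] clear [ 41. 999.  73.]
31 0.16287540815981433
t41.3 [472.  171.8  92.2] F [-0.2  0.8 -0.1] T [-0.62  0.1   0.02] g0.549
```

View pics/top6.png

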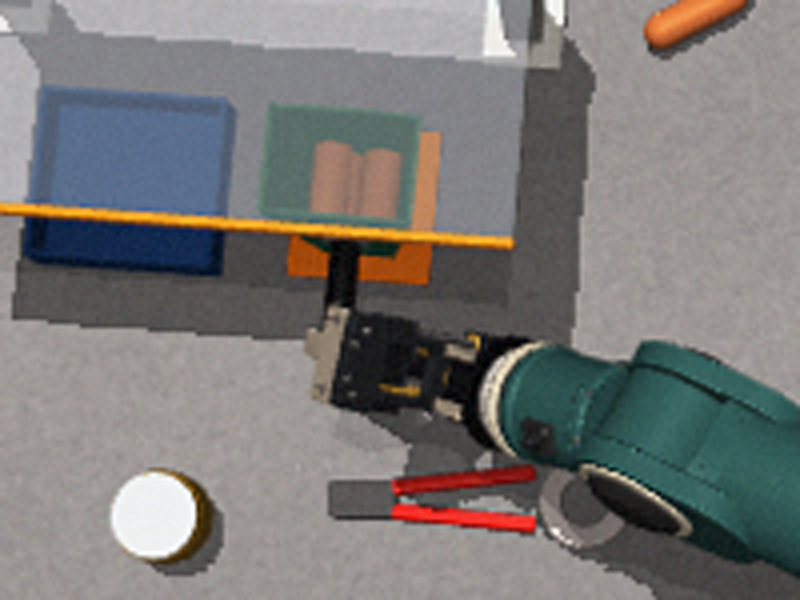

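View pics/scene6.png

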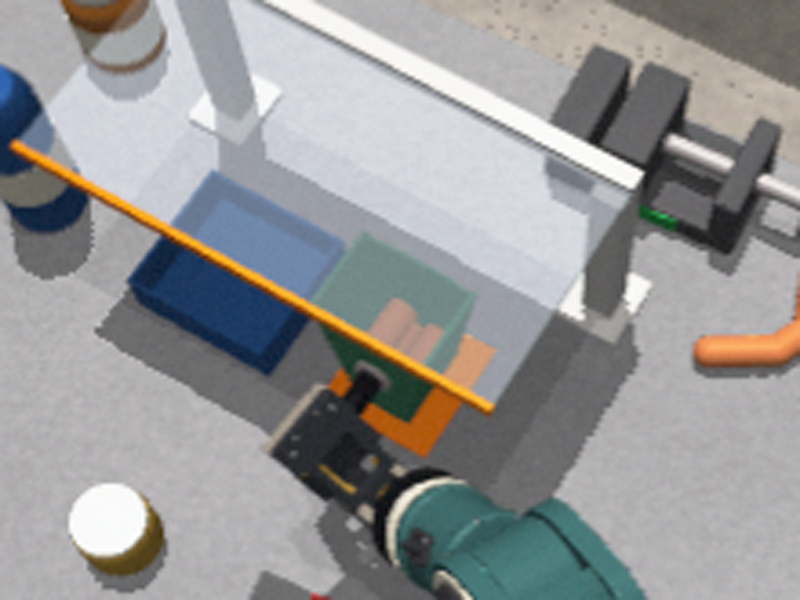

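The gripper stands just off the bar. In the top crop the bar is at (342,290) and the fingers at (325,360), and nothing has been disturbed. Moving in and gripping.

```bash
python3 - <<'E'
from plan import *
d=np.load("path.npz"); L,A=d["L"],d["A"]
q1=(A[-1]+L[0])/2
robot.goto_joints(q1); st(); robot.goto_joints(L[0]); st()
grip(0.0,60); robot.hold(.3); st()
shot("top","top7",(140,130,340,280)); shot("scene","scene7",(130,80,350,245))
viewer.read_camera("top");viewer.read_camera("scene"); print(find("tub_mid","top"),find("tub_mid","scene"))
E
```

```text
t41.6 [475.9 181.6  81.5] F [ 0.5  0.5 -0.3] T [-0.56  0.12  0.01] g0.551
t41.9 [479.3 192.5  71.3] F [ 0.4  0.2 -0.1] T [-0.63  0.12  0.02] g0.550
t42.7 [479.6 192.6  70.8] F [-1.2 -0.8  1.9] T [-0.68  0.27 -0.04] g0.225
[(0.74, array([592.3, 170.1,  76.8]), array([228., 176.]))] [(0.95, array([590.9, 173.1,  79.6]), array([239., 173.])), (0.5, array([ 757.2, -109.2,    1.3]), array([342., 178.]))]
```

View pics/scene7.png

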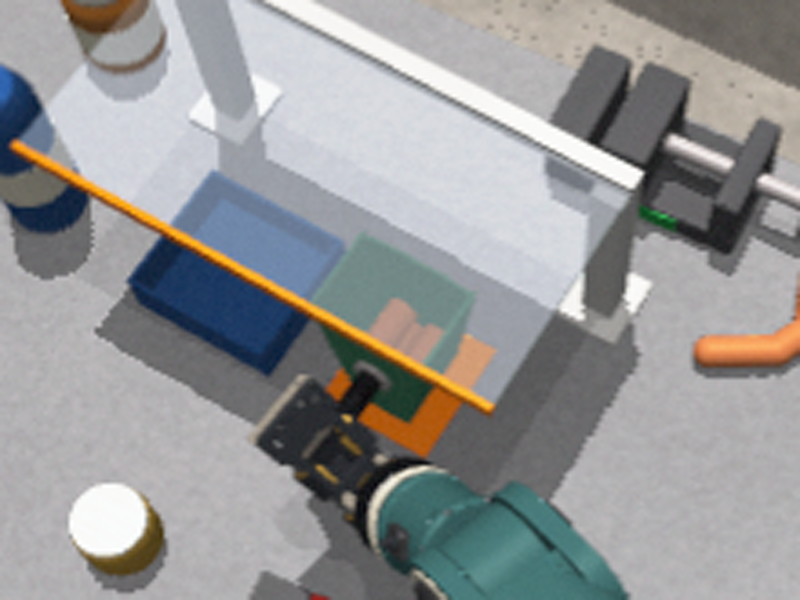

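View pics/top7.png

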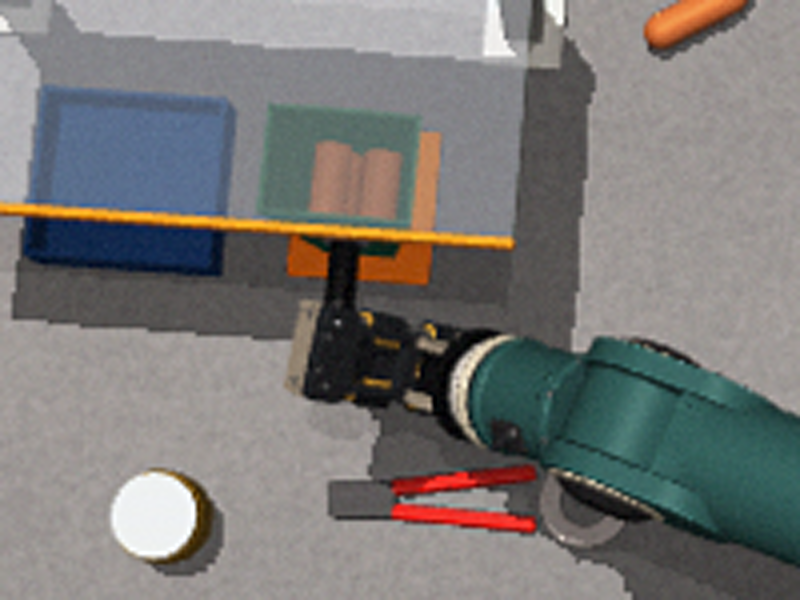

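The jaws closed to 0.225 (about 21 mm), so the bar is held and the tub stayed still. Lifting 11 mm and looking.

```bash
python3 - <<'E'
from plan import *
L=np.load("path.npz")["L"]; W=dense(PATH,5)
for i in (1,2):
    robot.goto_joints(L[i]); print(W[i])
robot.hold(.4); st()
for c in ("top","scene"):
    viewer.read_camera(c); print(find("tub_mid",c,.5),find("tub_grip",c,.3))
shot("scene","scene8",(130,80,350,245)); shot("top","top8",(140,130,340,280))
E
```

```text
(np.float64(0.0), np.float64(0.0), np.float64(5.5))
(np.float64(0.0), np.float64(0.0), np.float64(11.0))
t43.9 [479.6 192.7  81.8] F [-0.1 -0.1 -2.6] T [-1.01  0.51 -0.04] g0.225
[] [(0.66, array([475. , 176.9,  95.4]), array([224., 215.])), (0.44, array([ 453.4, -353.1,   38.5]), array([405., 226.]))]
[(0.82, array([592.3, 175.6,  91. ]), array([238., 171.]))] [(0.92, array([473.1, 185.3,  96.4]), array([215., 202.]))]
```

View pics/scene8.png

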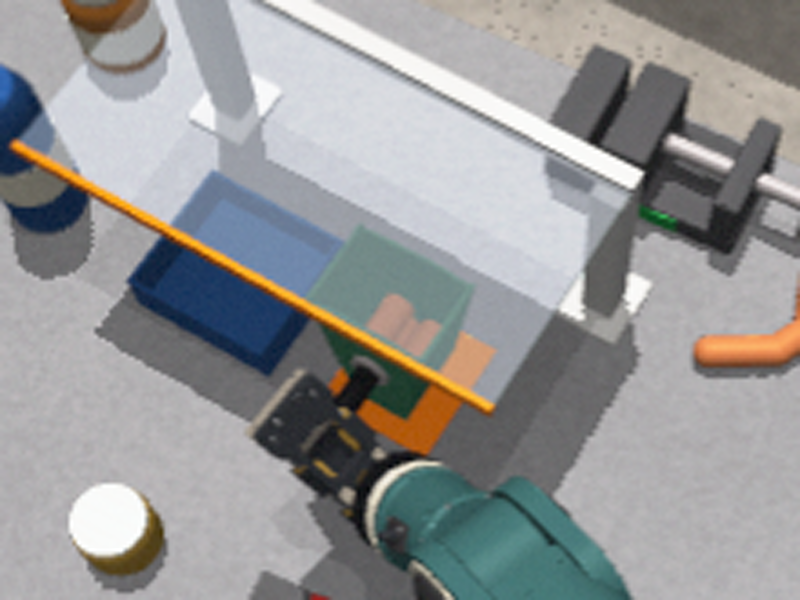

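The tub is lifted clear. The 2.6 N load matches tub plus pieces, and its centre at z=91 against 90 expected means no droop. Tilting to 66° and shifting over the tray.

```bash
python3 - <<'E'
from plan import *
L=np.load("path.npz")["L"]; W=dense(PATH,5)
k=[i for i,w in enumerate(W) if w[0]<=66.01][-1]
for i in range(3,k+1):
    robot.goto_joints(L[i]); o=robot.observe(); F=o["contact_force"]
    if i%3==0: print(np.round(W[i],0),F.round(1),round(o["t"],1))
    if np.linalg.norm(F)>8: print("FORCE",F); break
robot.hold(.3); print(k); st()
shot("scene","scene9",(130,80,350,245)); shot("top","top9",(140,130,340,280))
E
```

```text
[ 5.  0. 11.] [-0.5 -0.6 -2.6] 44.6
[20.  0. 11.] [-0.7 -0.8 -2.2] 45.3
[35.  0. 11.] [ 0.2 -0.2 -3.2] 46.1
[50.  0. 11.] [ 0.4 -0.3 -2.4] 46.8
[60. 17. 13.] [-0.2  0.5 -3.1] 47.6
[64. 42. 17.] [-0.5  0.2 -2.9] 48.3
[66. 68. 20.] [ 0.2  0.6 -3.2] 49.1
21
t49.4 [482.9 240.3  86.6] F [-0.9 -0.3 -3.7] T [ 0.67  0.42 -0.01] g0.226
```

View pics/scene9.png

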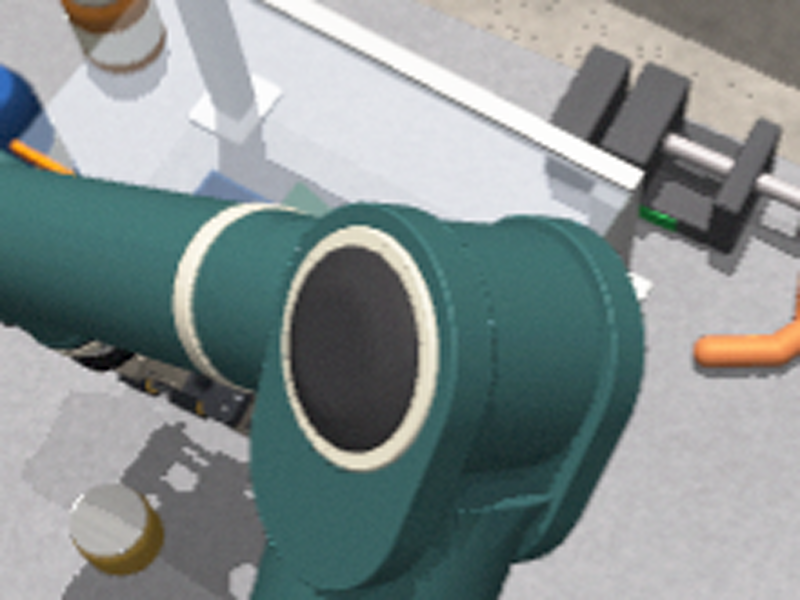

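View pics/top9.png

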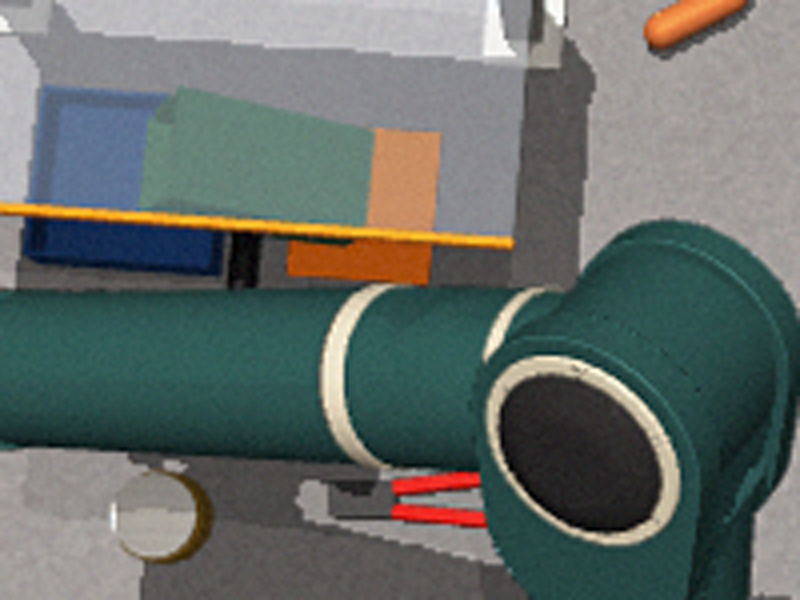

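In the top crop the tub's mouth at (150,150) is over the tray, and nothing is touching the shelf. Now tipping slowly to pour.

```bash
python3 - <<'E'
from plan import *
L=np.load("path.npz")["L"]; W=dense(PATH,5)
for i in range(22,len(W)):
    robot.goto_joints(L[i]); robot.hold(.15 if W[i][0]<79 else .4); o=robot.observe(); F=o["contact_force"]
    print(np.round(W[i],0),F.round(1),o["wrist_torque"].round(2),round(o["t"],1))
    if np.linalg.norm(F)>8: print("FORCE",F); break
robot.hold(.6); st()
shot("top","top10",(140,130,340,280)); shot("scene","scene10",(130,80,350,245))
E
```

```text
[70. 70. 24.] [-0.2  0.1 -2. ] [ 0.72  0.42 -0.01] 49.9
[75. 72. 28.] [-0.5 -0.4 -3.5] [0.91 0.45 0.01] 50.3
[80. 74. 31.] [-0.6 -0.  -2.9] [0.92 0.35 0.  ] 50.9
[84. 74. 34.] [ 0.1 -0.7 -3.6] [ 1.01  0.38 -0.07] 51.6
[88. 74. 36.] [-0.5  0.8 -1.5] [0.93 0.13 0.02] 52.2
[92. 74. 38.] [ 0.9  0.1 -1.8] [1.   0.18 0.02] 52.9
[96. 74. 39.] [-0.3  0.9 -1.3] [ 1.12  0.18 -0.01] 53.5
[100.  74.  40.] [ 0.6 -0.1 -2. ] [1.09 0.21 0.  ] 54.2
[105  74  41] [ 0.7 -0.8 -0.8] [1.26 0.26 0.04] 54.9
t55.5 [482.6 237.3 115.7] F [ 0.7 -0.3 -1.9] T [ 1.16  0.24 -0.02] g0.225
```

View pics/top10.png

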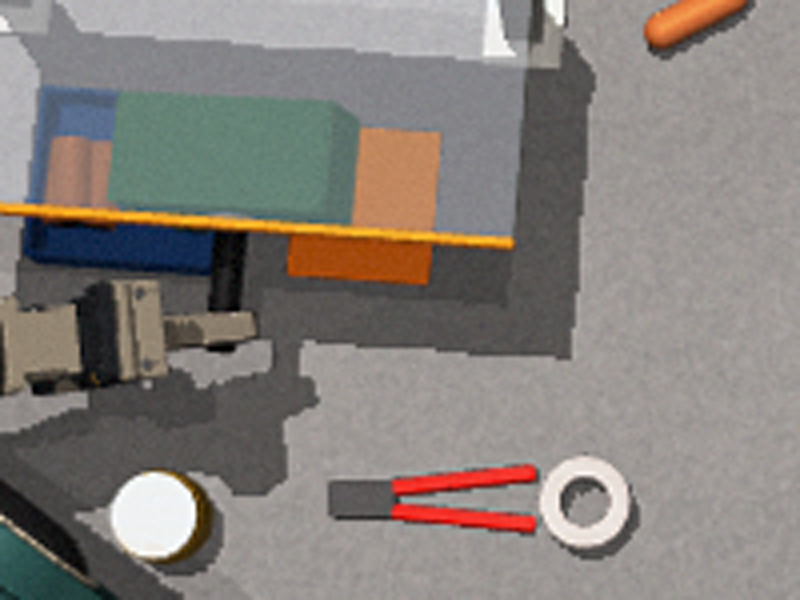

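View pics/scene10.png

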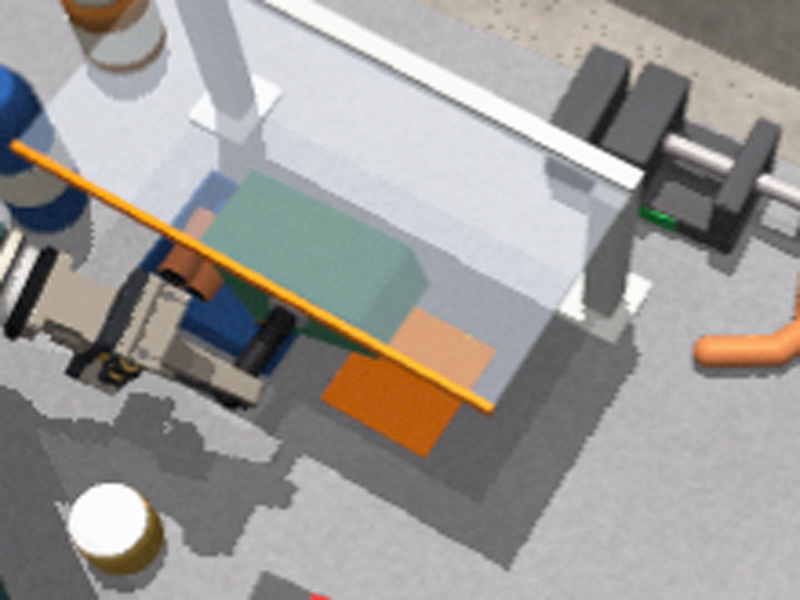

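The top crop shows pieces in the tray at (70,170) and (100,180), with any others hidden under the tub. I'll average the load to check the tub is empty, then return along the same path.

```bash
python3 - <<'E'
from plan import *
F=[]
for _ in range(12): robot.hold(.05); F.append(robot.observe()["contact_force"])
print("load",np.mean(F,0).round(2))
L=np.load("path.npz")["L"]; W=dense(PATH,5)
k=[i for i,w in enumerate(W) if w[0]<=66.01][-1]
for i in range(len(W)-2,1,-1):
    robot.goto_joints(L[i]); o=robot.observe(); F=o["contact_force"]
    if i%4==0: print(np.round(W[i],0),F.round(1),round(o["t"],1))
    if np.linalg.norm(F)>8: print("FORCE",F); break
    if i==k: shot("top","top11a",(140,130,340,280))
robot.hold(.3); st()
for c in ("top","scene"):
    viewer.read_camera(c); print(find("tub_mid",c,.4),find("tub_grip",c,.3))
shot("top","top11",(140,130,340,280)); shot("scene","scene11",(130,80,350,245))
E
```

```text
load [ 0.1  -0.27 -1.38]
[96. 74. 39.] [ 0.4  0.2 -1.5] 56.7
[80. 74. 31.] [-0.  -0.1 -1.9] 57.7
[66. 59. 19.] [ 0.2  0.2 -1.3] 58.8
[62. 25. 14.] [-0.8  0.2 -1.6] 59.8
[50.  0. 11.] [-0.9  0.  -0.5] 60.8
[30.  0. 11.] [-0.9 -0.4 -1.1] 61.8
[10.  0. 11.] [ 0.1  1.2 -1.4] 62.8
t63.6 [479.9 192.5  82.5] F [ 0.4  0.8 -1.1] T [-0.82  0.33  0.05] g0.225
[] [(0.65, array([476.5, 180. ,  94.1]), array([223., 215.])), (0.51, array([ 451.7, -386.4,   51. ]), array([418., 226.]))]
[(0.91, array([593.4, 175.5,  90. ]), array([238., 171.]))] [(0.81, array([472.6, 184.2,  97.8]), array([216., 202.]))]
```

View pics/top11.png

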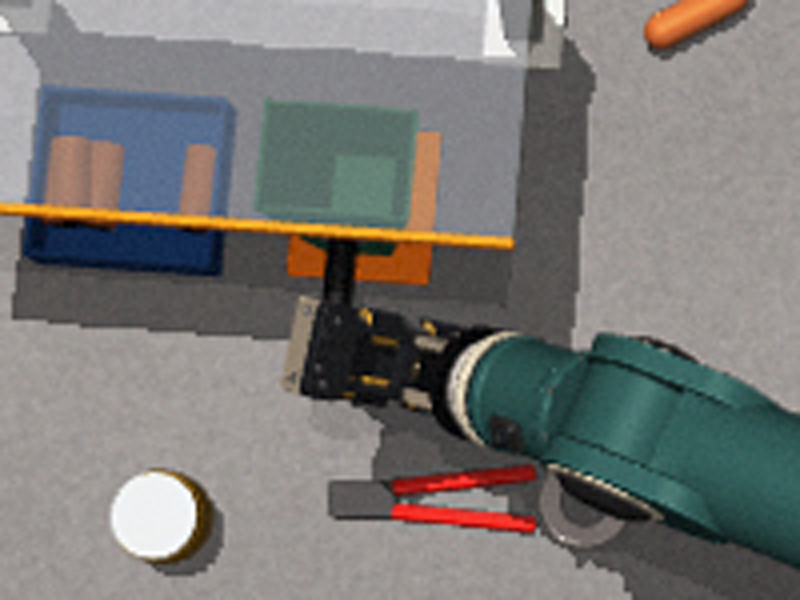

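View pics/scene11.png

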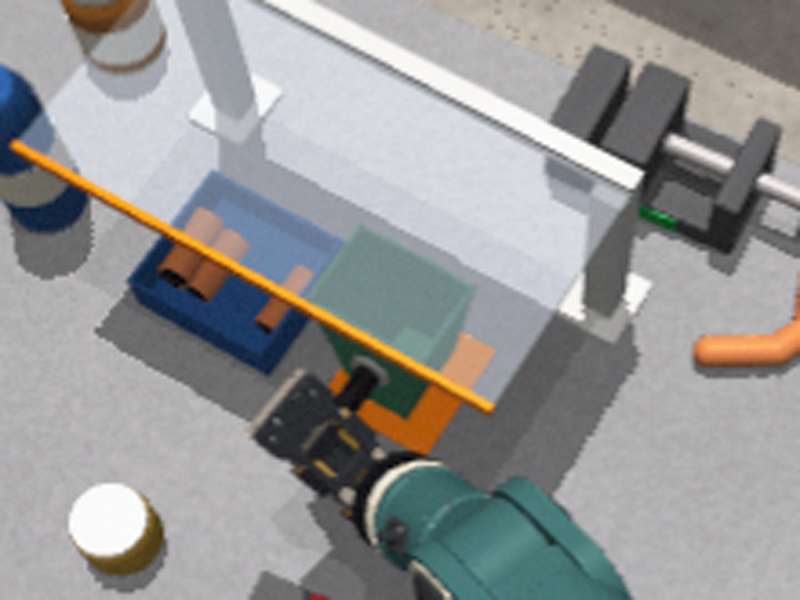

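The tub is empty and back upright above the mat. I can only make out three pieces in the tray, so I'll enlarge it and query the network for the fourth.

```bash
python3 - <<'E'
from h import *
shot("top","top12",(140,140,210,205)); shot("scene","scene12",(160,120,240,190))
for c in("top","scene"):
    viewer.read_camera(c); print(c,find("piece0_mid",c,.05)); print([(round(d["confidence"],2),int(d["mask"].sum()),np.argwhere(d["mask"]).mean(0).round()) for d in viewer.silhouettes("piece0_mid",c)])
E
```

```text
top []
[]
scene [(0.47, array([603.9, 388.4,  50.5]), array([182., 146.]))]
[(0.51, 58, array([152., 179.]))]
```

View pics/top12.png

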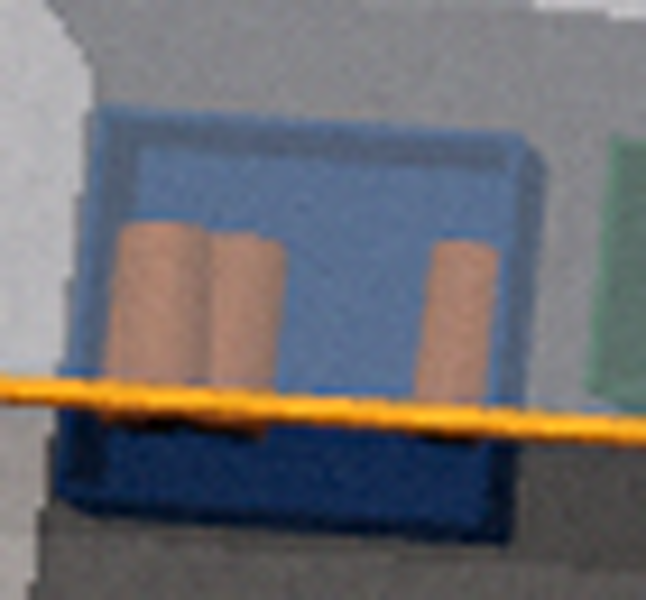

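View pics/scene12.png

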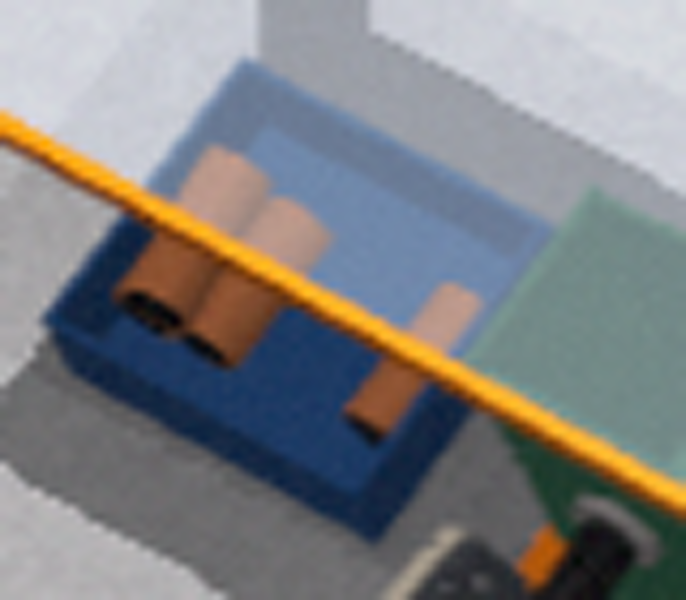

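The scene crop shows two openings at the left end, at (140,305) and (175,320), and the network puts a piece centre at z≈50. The leftmost blob is also wider than a single piece. So the fourth piece probably lies on top of another at the far wall. I'll set the tub down, retreat and check again.

```bash
python3 - <<'E'
from plan import *
d=np.load("path.npz"); L,A=d["L"],d["A"]
robot.goto_joints(L[1]); st(); 
for s in (.5,.8,1.0):
    robot.goto_joints(L[1]+(L[0]-L[1])*s); o=st()
    if o["contact_force"][2]>4: break
robot.hold(.2); shot("scene","scene13",(130,80,350,245)); shot("top","top13",(140,130,340,280)); st()
E
```

```text
t64.6 [479.4 192.8  76.2] F [ 0.4  1.  -1.1] T [-0.77  0.36  0.01] g0.222
t64.9 [479.6 192.7  73.6] F [ 0.3 -0.4 -0.7] T [-0.77  0.3  -0.  ] g0.223
t65.1 [479.6 192.7  71.9] F [ 0.6  0.3 -2. ] T [-0.75  0.3  -0.  ] g0.223
t65.4 [479.7 192.8  71.1] F [-0.4  0.3 -0.7] T [-0.61  0.17  0.02] g0.222
t65.7 [479.7 192.8  71.1] F [ 0.9 -0.3  0.5] T [-0.45  0.05  0.01] g0.224
```

View pics/scene13.png

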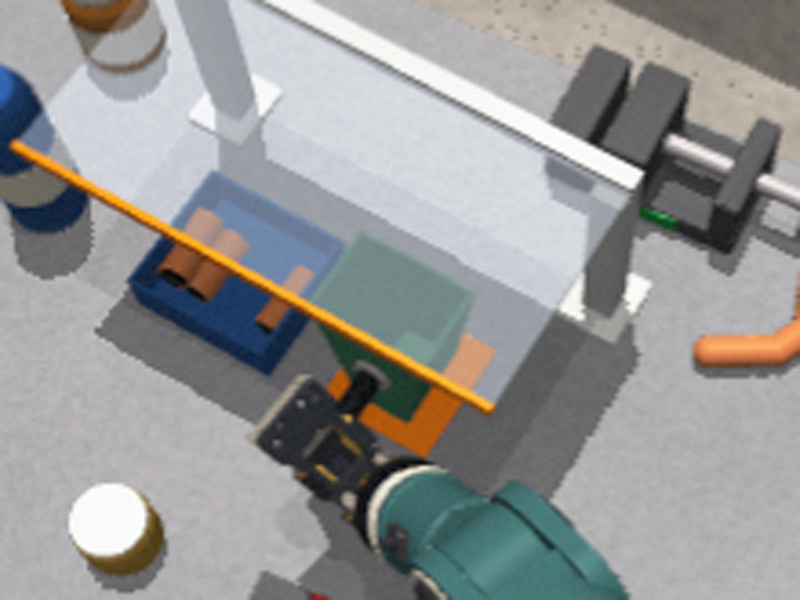

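The load has gone to the mat and the tub looks the same as at the start. Releasing and backing out along the tool axis.

```bash
python3 - <<'E'
from plan import *
d=np.load("path.npz"); L,A=d["L"],d["A"]
grip(0.55); robot.hold(.3); st()
robot.goto_joints((A[-1]+L[0])/2)
for q in A[::-1]: robot.goto_joints(q)
st()
robot.goto_joints([1.0,0.2,-0.3,1.9,0.2,1.0,0.2])
st()
shot("top","top14"); shot("scene","scene14"); shot("scene","scene14b",(165,130,215,168)); shot("top","top14b",(145,160,185,190))
for c in("top","scene"):
    viewer.read_camera(c)
    for n in ("tub_mid","tub_grip","mat","piece0_mid","scraper0_grip","scraper2_grip"): print(c,n,find(n,c,.25))
E
```

```text
t66.6 [479.6 192.7  70.8] F [ 1.1 -0.3  0.9] T [-0.62  0.09  0.01] g0.553
t68.2 [446.5 105.  160. ] F [-0.5 -0.3  0.3] T [-0.62  0.1   0.02] g0.550
t70.0 [ 341.1 -400.3  252.8] F [-0.9  0.1  0.6] T [ 0.05 -0.08 -0.04] g0.551
top tub_mid [(0.87, array([594.3, 170.4,  78.8]), array([228., 176.])), (0.67, array([368.3, 116. ,   1.4]), array([247., 255.]))]
top tub_grip [(0.52, array([476.6, 177.8,  85.1]), array([224., 215.]))]
top mat [(0.61, array([ 605.1, -397.9,   51.6]), array([420., 174.])), (0.53, array([5.975e+02, 1.708e+02, 3.000e-01]), array([231., 180.]))]
top piece0_mid []
top scraper0_grip [(0.8, array([ 610. , -360.9,   39.4]), array([406., 174.]))]
top scraper2_grip [(0.9, array([ 456.2, -353. ,   39.8]), array([405., 225.])), (0.66, array([ 451.1, -389. ,   49.3]), array([419., 226.])), (0.64, array([ 253.1, -285.8,   13.3]), array([383., 294.])), (0.56, array([ 530. , -394.3,   48.7]), array([419., 199.]))]
scene tub_mid [(0.91, array([594.2, 172.1,  81. ]), array([240., 173.]))]
scene tub_grip [(0.92, array([472.1, 184.4,  85.8]), array([216., 204.])), (0.54, array([598.5, 167.1,   4.2]), array([244., 182.]))]
scene mat [(0.75, array([606.7, 372.8,  15.5]), array([189., 153.])), (0.51, array([600.7, 169.2,  -2.3]), array([244., 182.]))]
scene piece0_mid [(0.57, array([605.9, 387.1,  47.3]), array([183., 146.]))]
scene scraper0_grip [(0.9, array([ 610.7, -361.9,   41. ]), array([404., 249.]))]
scene scraper2_grip [(0.82, array([ 293.6, -525.1,   11.1]), array([417., 381.])), (0.7, array([ 257.1, -280.9,   15.3]), array([328., 350.])), (0.66, array([ 456.5, -350.2,   41.7]), array([381., 294.]))]
```

View pics/top14.png

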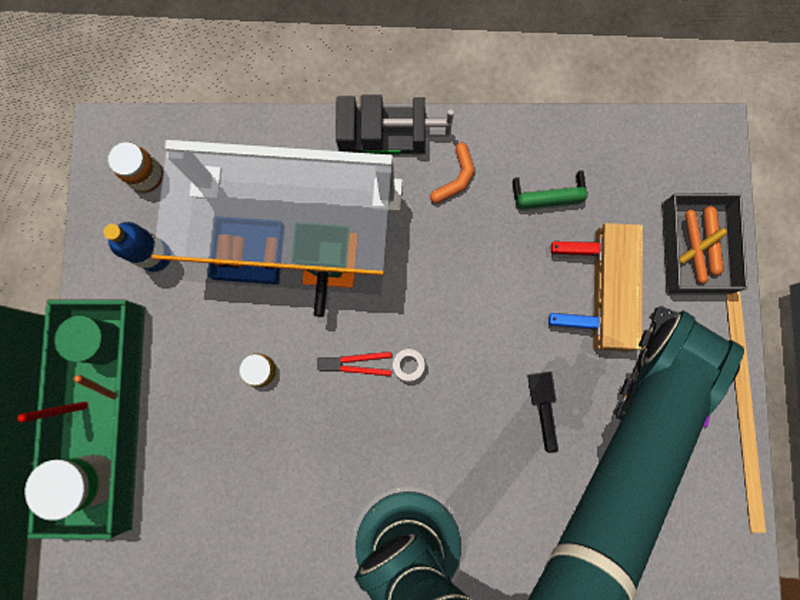

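View pics/scene14b.png

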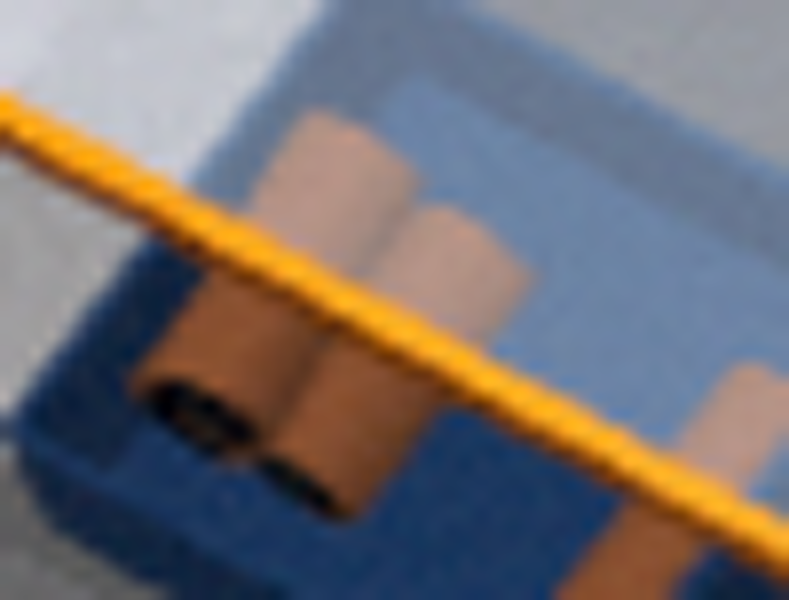

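View pics/top14b.png

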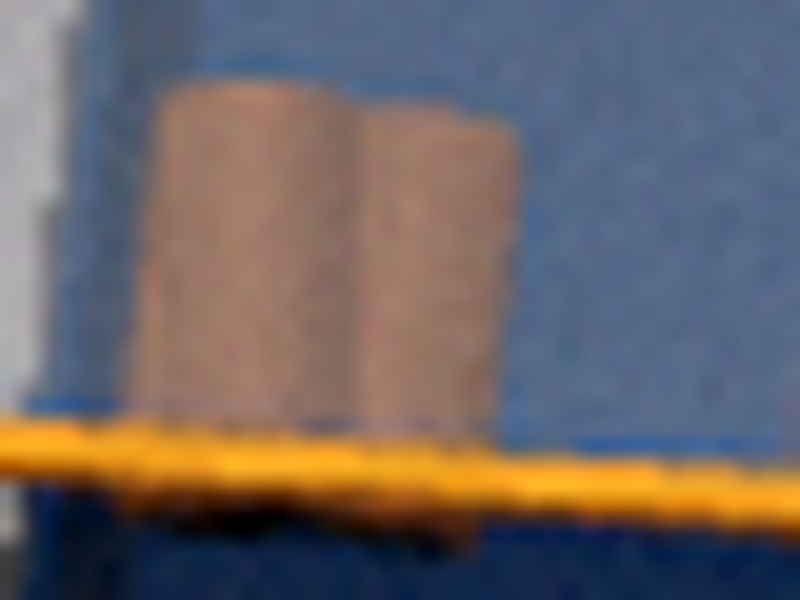

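View pics/scene14.png

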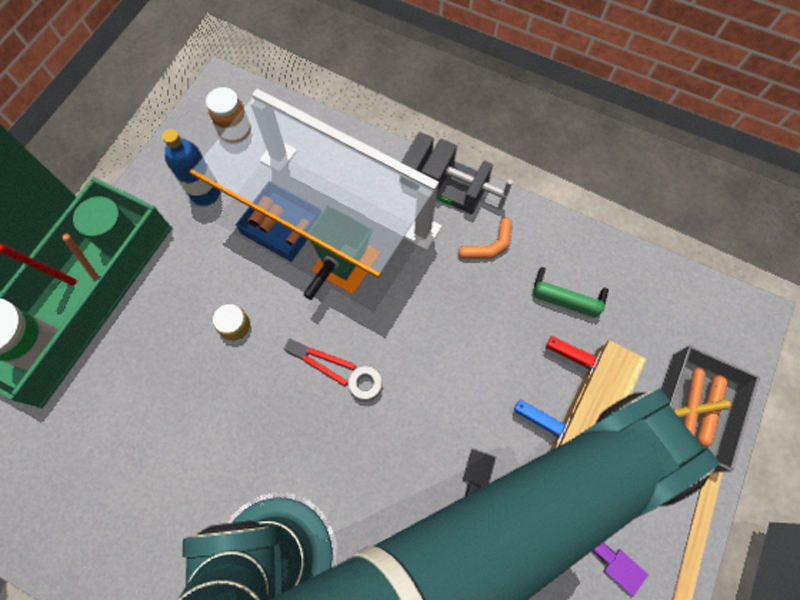

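The tub stands on its mat with its centre at (594,171) against the mat's (598,170). Both scrapers are in the block, and the bystanders have not moved. I'll triangulate the two left pieces' front openings to test whether the left one lies on a hidden fourth piece.

```bash
python3 - <<'E'
from h import *
robot.observe()
from scipy.optimize import least_squares
T=np.array([608.5,347.]);c,s=np.cos(SY:=-.0688),np.sin(-.0688)
def tri(a,b):
    r=least_squares(lambda X:np.r_[w2p(X,"scene")-a,w2p(X,"top")-b],[600,380,30]); d=r.x[:2]-T
    return r.x.round(1),"tray xy",np.round([c*d[0]+s*d[1],-s*d[0]+c*d[1]],1),"res",r.fun.round(1)
print("left1 front",tri(np.array([178,156.3]),np.array([156.5,186])))
print("left2 front",tri(np.array([184.3,160.7]),np.array([166.5,187])))
# predicted looks of hypothesised pieces: side outlines at the back end (x=+32) in top view
def tw(x,y,z): return np.array([T[0]+c*x-s*y,T[1]+s*x+c*y,z])
for nm,y,z in(("stacked",40,43),("floor far",52,18),("floor next",24,18),("floor near wall",-52,18)):
    print(nm,"top cols",[w2p(tw(-3,y+d,z),"top").round(1).tolist() for d in(14,-14)],"scene ctr front",w2p(tw(-35,y,z),"scene").round(1))
# colour profile across the pieces, row 172 of top
im=viewer.read_camera("top"); print(im[172,144:196,0].tolist()); print(im[172,144:196,2].tolist())
E
```

```text
left1 front (array([571.5, 388.2,  36.8]), 'tray xy', array([-39.8,  38.6]), 'res', array([-0.1,  0. ,  0.1, -0.1]))
left2 front (array([565. , 356.2,  47.9]), 'tray xy', array([-44. ,   6.2]), 'res', array([ 0.4, -0.2, -0.3,  0.4]))
stacked top cols [[152.2, 173.1], [161.5, 173.8]] scene ctr front [178.  154.1]
floor far top cols [[150.6, 174.6], [159.7, 175.3]] scene ctr front [176.7 156. ]
floor next top cols [[159.7, 175.3], [168.8, 175.9]] scene ctr front [183.8 160. ]
floor near wall top cols [[184.5, 177.0], [193.6, 177.6]] scene ctr front [203.4 171. ]
[174, 170, 170, 117, 88, 81, 77, 83, 129, 145, 152, 157, 161, 166, 155, 151, 139, 138, 132, 157, 159, 159, 152, 151, 142, 137, 109, 80, 82, 84, 89, 82, 86, 88, 90, 84, 84, 86, 83, 79, 80, 90, 131, 151, 154, 160, 157, 156, 151, 123, 79, 77]
[174, 175, 170, 128, 131, 126, 111, 107, 95, 99, 102, 104, 104, 106, 99, 102, 98, 96, 95, 103, 106, 105, 100, 98, 96, 100, 106, 138, 136, 136, 141, 136, 133, 139, 139, 138, 134, 139, 132, 132, 136, 131, 102, 98, 101, 105, 101, 102, 100, 116, 132, 109]
```

This is ambiguous, because a floor-level piece would project to nearly the same place. I'll fit cylinders to the copper masks in both views, with height free.

```bash
cat > s4.py <<'E'
from h import *
from scipy.optimize import differential_evolution
robot.observe(); S=6
T=np.array([608.5,347.]);c,s=np.cos(-.0688),np.sin(-.0688)
def tw(x,y,z): return np.array([T[0]+c*x-s*y,T[1]+s*x+c*y,z])
ims={k:np.mean([viewer.read_camera(k).astype(float) for _ in range(4)],0) for k in("top","scene")}
box_={"top":(142,158,180,192),"scene":(162,128,200,168)}
data={}
for k,(x0,y0,x1,y1) in box_.items():
    im=cv2.resize(ims[k][y0:y1,x0:x1],None,fx=S,fy=S,interpolation=cv2.INTER_CUBIC)
    cop=(im[:,:,0]-im[:,:,2])>12
    org=(im[:,:,0]>200)&(im[:,:,2]<110); org=cv2.dilate(org.astype(np.uint8),np.ones((3*S,3*S)))>0
    # ignore orange edge band
    data[k]=(cop,~org)
    cv2.imwrite(f"pics/cop_{k}.png",(np.dstack([cop*255,cop*255,org*160])).astype(np.uint8))
a=np.linspace(0,2*np.pi,16,endpoint=False)
def cyl(x,y,z): return np.array([tw(x+e,y+14*np.cos(t),z+14*np.sin(t)) for e in(-32,32) for t in a])
def proj(X,k):
    i=ci(k); C=X@i["R"].T+i["t"]; q=C[:,:2]/C[:,2:]; q=q*(1+i["k1"]*(q**2).sum(1))[:,None]; K=i["camera_matrix"]; return q*K[0,0]+K[:2,2]
def cost(ps,off=(0,0,0,0)):
    t=0
    for n,(k,(cop,ok)) in enumerate(data.items()):
        x0,y0=box_[k][:2]; m=np.zeros(cop.shape,np.uint8)
        for p in ps:
            q=(proj(cyl(*p),k)-[x0,y0]+.5+off[2*n:2*n+2])*S; cv2.fillConvexPoly(m,cv2.convexHull(np.round(q).astype(np.int32)),1)
        m=m>0; t+=((m^cop)&ok).sum()/S**2
    return t
o=[(-1.5,1.5)]*4
def run(name,f,b):
    r=differential_evolution(f,b,seed=1,maxiter=60,popsize=10,tol=1e-6); print(name,round(r.fun,1),"px;",r.x.round(1),flush=True)
run("two on floor      ",lambda v:cost([(v[0],v[1],18),(v[2],v[3],18)],v[4:]),[(-30,30),(30,52),(-30,30),(-10,30)]+o)
run("left free z, right floor",lambda v:cost([(v[0],v[1],v[4]),(v[2],v[3],18)],v[5:]),[(-30,30),(25,60),(-30,30),(-10,30),(14,62)]+o)
run("three: stack",lambda v:cost([(v[0],v[1],v[4]),(v[2],v[3],18),(v[5],52,18)],v[6:]),[(-30,30),(25,60),(-30,30),(-10,30),(30,62),(-30,30)]+o)
E
time timeout 570 python3 s4.py
```

```text
two on floor       54.6 px; [ 2.2 51.3 -0.1 24.8  0.4  1.3 -0.8  0.3]
left free z, right floor 55.5 px; [-3.7 47.6 -5.  22.3 21.8 -0.1 -0.2 -0.8 -1.1]
three: stack 56.6 px; [-5.5 47.3 -4.3 26.  34.3 -1.9  1.   0.  -0.  -0.1]
real	0m45.436s
user	0m34.304s
sys	0m0.333s
```

```bash
python3 - <<'E'
from h import *
robot.observe()
T=np.array([608.5,347.]);c,s=np.cos(-.0688),np.sin(-.0688)
def tw(x,y,z): return np.array([T[0]+c*x-s*y,T[1]+s*x+c*y,z])
im=np.mean([viewer.read_camera("scene").astype(float) for _ in range(12)],0)[:,:,::-1]
x0,y0,x1,y1=166,134,196,168; S=17
a=cv2.resize(im[y0:y1,x0:x1],None,fx=S,fy=S,interpolation=cv2.INTER_LANCZOS4)
a=np.clip(255*(np.clip(a,0,255)/255)**.55,0,255).astype(np.uint8)
def draw(img,cs):
    img=img.copy()
    for (x,y,z),col in cs:
        for e in(-32,32):
            q=np.array([w2p(tw(x+e,y+14*np.cos(t),z+14*np.sin(t)),"scene") for t in np.linspace(0,2*np.pi,40)]); q=((q-[x0,y0]+.5)*S).astype(np.int32); cv2.polylines(img,[q],True,col,1)
    return img
b=draw(a,[((-4,48,18),(255,255,255)),((-4,20,18),(255,255,255))])
d=draw(a,[((-4,38,42.2),(0,255,255)),((-4,52,18),(0,255,0)),((-4,24,18),(255,255,0))])
cv2.imwrite("pics/hyp_a.png",a);o=np.hstack([b,d]); f=min(800/o.shape[1],1);cv2.imwrite("pics/hyp.png",cv2.resize(o,None,fx=f,fy=f))
E
```

```text
(no output)
```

View pics/hyp_a.png

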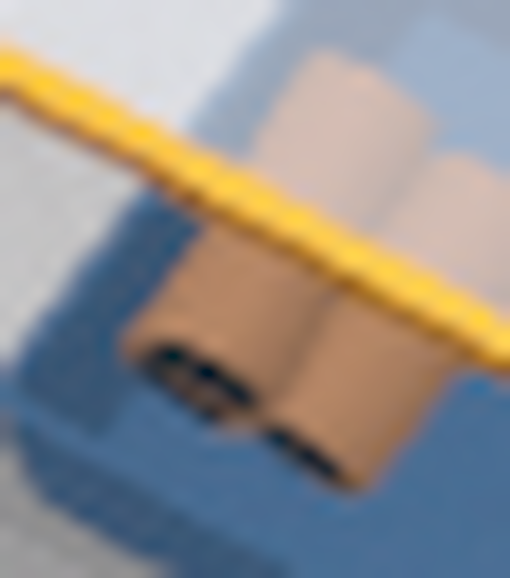

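View pics/hyp.png

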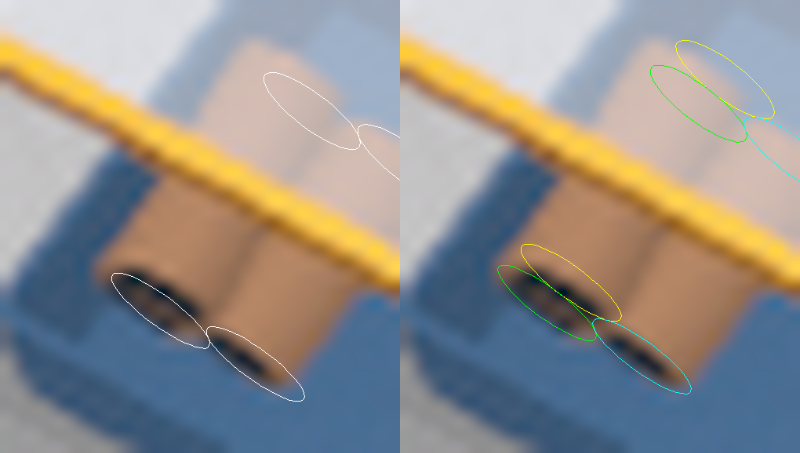

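The left end shows two nested openings at (200,370) and (220,410), while its neighbour has a single thin one. This suggests a piece lies beneath. I'll repeat the network reading for more statistics.

```bash
python3 - <<'E'
from h import *
T=np.array([608.5,347.]);c,s=np.cos(-.0688),np.sin(-.0688)
for k in range(6):
    for cam in("scene","top"):
        viewer.read_camera(cam)
        for n in("piece0_mid","piece2_mid"):
            for cf,w,p in find(n,cam,.05):
                d=w[:2]-T
                print(cam,n,cf,"tray xyz",np.round([c*d[0]+s*d[1],-s*d[0]+c*d[1],w[2]],1),p)
E
```

```text
scene piece0_mid 0.54 tray xyz [-6.8 39.8 50.5] [183. 146.]
scene piece2_mid 0.57 tray xyz [  49.9 -709.    44. ] [405. 249.]
scene piece0_mid 0.45 tray xyz [-2.  40.8 50.8] [183. 145.]
top piece0_mid 0.7 tray xyz [-254.4  -49.1   -1.8] [181. 260.]
top piece2_mid 0.65 tray xyz [-254.3  -49.9   -4.5] [182. 260.]
top piece2_mid 0.53 tray xyz [ -26.6 -745.9   50.1] [420. 199.]
scene piece0_mid 0.6 tray xyz [-6.9 41.  48. ] [182. 146.]
scene piece0_mid 0.46 tray xyz [ 177.7 -446.9    2.6] [343. 178.]
scene piece2_mid 0.62 tray xyz [ 163.4 -637.9    0.9] [395. 211.]
scene piece0_mid 0.41 tray xyz [-5.  40.5 49.2] [183. 146.]
scene piece2_mid 0.42 tray xyz [-19.8 206.1   1.8] [143. 134.]
top piece2_mid 0.57 tray xyz [-100.6 -741.7   51.3] [418. 224.]
scene piece0_mid 0.52 tray xyz [-4.8 42.3 51.4] [182. 145.]
top piece0_mid 0.15 tray xyz [  48.7 -745.3   51.5] [421. 174.]
top piece2_mid 0.58 tray xyz [ -27.6 -747.1    1.6] [416. 202.]
top piece2_mid 0.57 tray xyz [  -0.5 -173.7    1.6] [230. 180.]
scene piece0_mid 0.54 tray xyz [-6.  42.8 47.6] [182. 146.]
scene piece0_mid 0.41 tray xyz [-4.3 25.5 16.3] [189. 153.]
scene piece0_mid 0.32 tray xyz [-103.3 -706.9   41.5] [381. 294.]
```

The network reads consistently: one piece at tray (−5, 41, 49 mm) and its neighbour at (−4, 25, 16 mm). So the upper piece rests on a hidden fourth by the far wall, inside the tray and below 65 mm. Last check: the scrapers, close up.

```bash
python3 - <<'E'
from h import *
robot.servo_line([341,-400,330]); robot.movep([300,-500,330],down(-1.6,1)); st()
shot("top","top15",(370,145,470,220)); shot("scene","scene15",(350,220,460,302))
viewer.read_camera("top");viewer.read_camera("scene")
c,s=np.cos(RACK[2]),np.sin(RACK[2])
for n in("scraper0_grip","scraper2_grip"):
    for k in("top","scene"):
        for cf,w,p in find(n,k,.4):
            d=w[:2]-RACK[:2]; print(n,k,cf,np.round([c*d[0]+s*d[1],-s*d[0]+c*d[1],w[2]],1))
E
```

```text
t75.1 [ 300.4 -498.8  328.7] F [0.6 0.4 0.2] T [ 0.01 -0.1   0.02] g0.549
scraper0_grip top 0.53 [-37.   78.7  41.4]
scraper0_grip scene 0.57 [-567.    39.     1.6]
scraper2_grip top 0.81 [ -96.  -278.8   14.2]
scraper2_grip top 0.79 [-37.2 -72.   36.6]
scraper2_grip top 0.67 [ 145.9 -233.5   12.1]
scraper2_grip scene 0.96 [-37.6 -73.3  43.2]
scraper2_grip scene 0.96 [ -96.  -278.8   11.6]
```

View pics/top15.png

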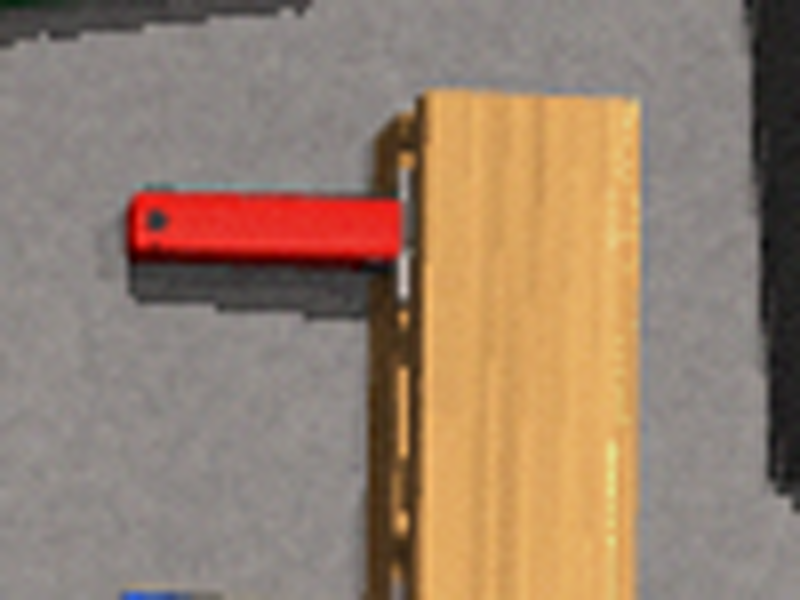

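View pics/scene15.png

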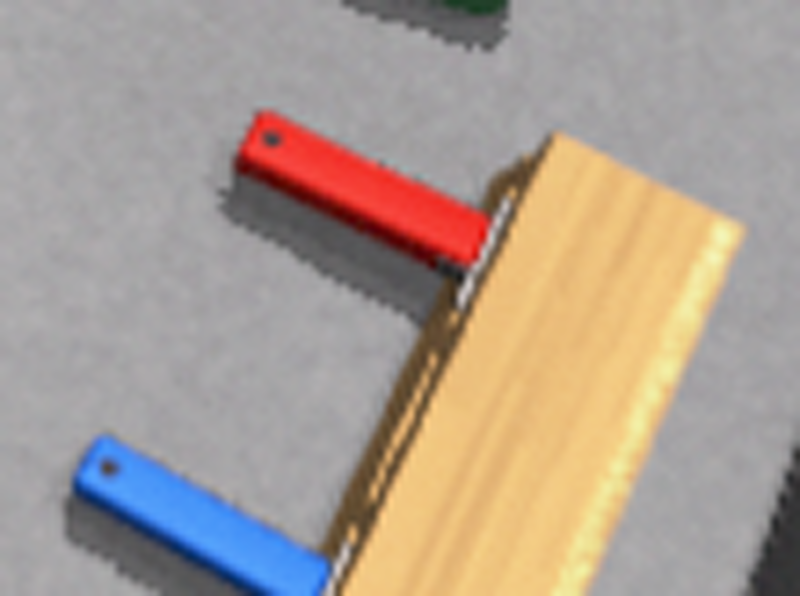

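Both scrapers are home: the handle fronts sit against the face and the networks read x ≈ −37 mm for each. The tub is upright, the pieces are in the tray and the arm is clear. Handing in.

```bash
python3 - <<'E'
from h import *
robot.hold(.5); robot.job_done(); st()
E
```

```text
the job is handed in; nothing more can be done
the job is handed in; nothing more can be done
```

I handed the job in at about 76 s of the 210 s allowed. No verdict was reported.

- **Scrapers:** Only the red and blue scrapers were present. I pushed blue and red into the two outer slots until I felt 12–13 N of resistance. At the last check both handle fronts sat against the block, with the grip points about 37 mm in front of its face (limit 45 mm). I left the black and purple look-alikes alone.
- **Tub:** I held it by the bar at 60 N, tipped it 105° under the shelf and poured over the tray, then set it back on its mat. I saw no contact with the shelf, and the wrist force never passed my 8 N stop while the tub was moving. The tub was seen empty, and it weighed 1.4 N after the pour. It stands upright with its centre about 4–7 mm from the mat's.
- **Copper pieces:** Three pieces are visible in the tray. I did not see the fourth directly. The network repeatedly put one piece at about 49 mm height, its open end looked doubled, and the tub lost the weight of all four. So I take the fourth to be lying underneath it by the far wall.
- **Check that disagreed:** My own outline fit could not tell a stacked piece from one on the tray floor.
- **Other things on the bench:** The rest of the bench looked unmoved in the later pictures. I judged this by eye and did not measure it.

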